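Open the cheese gift box on the sloping rest

TASK

Open the cheese gift box for inspection: push the hold-down bolt of the sloping rest fully home over the box's wooden board, then draw the deep cardboard lid straight off, square to the slope, so that the base stays seated in the rest, with the bolt left home. Stand the lid, open side down, flat inside the low white lid tray, setting it down without dropping it, and leave the other things where they are.

Things in the scene. Friction and masses are not known exactly. Their poses are not given: they have to be found in the camera images.
- lid_center (a point): centre, half-way up, of the box's deep brown cardboard lid: 50 (x) by 110 (y) by 83 mm high (z, out through the closed top); walls 2.5, top 3 mm; 90 g. Starts pushed fully down on the base, its z leaning 30 degrees from vertical to the rest's low side, roughly at the robot; x points uphill. A gripper can span only the two 110 x 83 faces, 50 mm apart along x.
- lid: the same lid; origin at the centre of its open lower rim, 41.5 mm below its centre. It overlaps the base by 80 mm with 1.5 mm play all round and is tight: it drags with about 15 N while it moves, until it is off, far more than the base weighs, so an unheld base comes up with it.
- board (a point): centre of the underside of the box base (450 g), axes as the lid's: wooden board 62 (x) x 150 (y) x 10 mm, on it a bin 42 x 102 mm, top 94 mm above this point, cheese inside. Lies loose in a shallow pocket of the rest. With the lid on, lid_center is 55.5 mm above this point along z. Its -y end is under a fixed claw; its +y end is free until the bolt covers it (2.5 mm play under both).
- rest: fixed metal rest sloping 30 degrees, rising along its x; its z is vertical, origin on the table; the slope's face under the box is 50 mm up. The plate is 110 mm deep and reaches 105 mm to -y (claw side) and 190 mm to +y (bolt side).
- bolt_knob (a point): middle of the black knob of the hold-down bolt: 16 mm across, 30 mm tall (15 mm each way along z), on a thinner stem, square to the slope (its z is the lid's z), 49.5 mm above the slope's face, beyond the box's +y end. Its two guide rails are 22 mm high with inner faces 34 mm apart.
- bolt (a joint): travel of the hold-down bolt in m: 0 drawn back, 0.030 fully home on its stop, its tongue 14 mm over the board's +y end. Growing values move the knob along the rest's -y, towards the lid. Starts at 0 to 0.010, clear of the board; about 2 N of friction, stays where it is left.
- tray_in (a point): centre of the inner floor, 5 mm above the table, of the low white plastic lid tray: 200 (x) x 150 (y) mm outside, rim 5 mm thick, 16 mm high above the table. It is fixed, on the robot's left or right; a white slatted draining rack with two cheeses is on the other side.
- cheese1: small white cheese, a disc 64 mm across and 30 mm high, standing on the draining rack (bystander), origin under its centre
- cheese2: second small cheese on the draining rack (bystander), origin under its centre
- cheese3: small white cheese on the table behind the rest (bystander), origin under its centre
- cheese4: small white cheese on the table to the right of the rest (bystander), origin under its centre
- roll: roll of labels, 84 mm across, 50 mm high (bystander), origin under its centre
- spray: white bottle, 60 mm across, 160 mm high (bystander), origin under its centre
- scraper: yellow-handled scraper, 200 mm long, lying flat (bystander), origin under its centre
There are look-alikes about, which are no part of the job. Leave any purple look-alike of the part that bears tray_in alone. Leave any yellow look-alike of the lid alone.

How it is judged:
By the outcome, as a careful person would: the job done as asked, in the order asked, and still so for the second after the job is handed in, with the robot touching nothing.
It also fails if it takes over 51 s, if anything falls off the work surface, if the arm or the gripper's body presses on something with over 40 N, if the wrist force passes 120 N, or if a joint passes its speed limit or range.

ROBOT

A 6-joint arm with a two-finger parallel gripper is mounted at the origin on the work surface. World frame = base frame: x ahead of the robot, y to its left, z up, the work surface at z = 0. Lengths are in m, angles in degrees, forces in N, time in s.
With the tool pointing down it reaches from about 0.4 to 0.825 m from the base axis. Payload 7 kg.
Tool frame: the origin (TCP) lies at the very end of the fingers, on their centre line; the grasp point (between the pads) lies 19 mm behind it; z points along the fingers, y is the line along which they close (so a half turn about z gives the same grasp; the last joint's range is limited). The gripper opens to 88 mm and grips with 3 to 60 N. Pads are 19 mm wide; open, the fingers measure 130 mm over their backs; the gripper's body (78 mm by 193 mm) begins 47 mm behind the grasp point.
Start: joints at [-46.92, 20.546, 0.682, 0, -70.136, -16.507], TCP at [0.302, -0.604, 0.227] pointing down, gripper open.
Joint ranges: [-176.03, 176.03], [-82.01, 121.73], [-58.28, 71.71], [-173.87, 95.51], [-174.79, -0.11], [-173.66, 173.66]. Speed limits (degrees/s): [136.94, 136.94, 172.46, 180, 180, 180].

INTERFACE

Orientations are given as [roll, pitch, yaw] about the fixed x, y, z axes, in that order (R = Rz(yaw) Ry(pitch) Rx(roll)).
In Python, from plant import ctrl gives the robot as it stands.
- The arm moves only by the tool carry_out, never from a script. Its argument "deltas" is a list that holds one entry, the list of rows, each a list of 5 numbers: the shift along the tool's x, y, z scaled (see below), then the turn about the tool's z scaled (see below), then the opening, from -1 (shut) to 1 (fully open). A call has 1 to 5 rows; each row is the pose to reach, as a shift and turn from the pose commanded when the call began, along the tool's axes at that moment, turning the shorter way round; what a row does not reach only later rows make up. The controller multiplies each number of a shift by 20 cm and each number of a turn by 2 pi rad. A row lasts 1/10 s, in which the tool goes at most 50 mm and 8.59 degrees, less where a joint would pass 70% of its speed; a pose out of reach is approached as far as the arm can. A call with a number of a shift or a turn outside -1 to 1 is refused whole. A call with a gripper value outside its range is refused whole. The fingers move at their own pace and stop on an object; the grip force is fixed at half the most. Time passes only in rows, so rows that repeat a pose let the fingers close. It gives the time, the measured TCP pose, the force, the opening and the grip force at its end, in the units of the state.
- ctrl.get_obs(): the state, without advancing time (a new reading comes with each control period).
- ctrl.snapshot(name): name is "side" or "top" or "wrist"; returns a dict with "color" (420x560x3 uint8, red, green, blue), "camera_matrix" (3x3 intrinsics, pixels), "k1" (the pictures are not rectified: a ray, as slopes to the right and down, at radius r is drawn at 1 + k1 r^2 times it, then the intrinsics apply), "R" (3x3) and "t" (3): a world point X has camera coordinates R X + t. Camera axes: x right, y down, z forward; pixel columns grow to the right and rows downward; lengths in m; the calibration is good to about 2 mm. A picture is of the moment at which its call begins. There is no depth.
- ctrl.close_job(): hands the job in; it is judged then, once.
Trained networks look in a picture, given as the dict that the camera call returned (one of the last four; its "shot" number tells which), for a name from the list of things; names that differ only in an ending like _2 or _b are one class to them, and where a whole thing is asked for, a point or a joint stands for the part that bears it (a point fixed in the world has none). Each returns a list of dicts, best first, with "p" (0 to 1); they miss things now and then, are a little off and sometimes report something else, mostly with a low value. They report only what shows in the picture. A call takes as long as a camera call. They do not tell look-alikes from the thing itself.
- ctrl.search_frame(picture, name): "centre" ([column, row] in pixels, amid what is visible of it).
- ctrl.silhouettes(picture, name): "mask" (420x560 bool, what is visible of it) and "centre" ([column, row] in pixels, amid what is visible of it).
- ctrl.spot_point(picture, name): "centre" ([column, row] in pixels: a listed point, or the origin of a listed thing).
The state is a dict: "clock": time; "joint_pos": joint angles; "qvel": joint speeds; "tau": joint torques, N m; "tool_pos": TCP position; "orientation": TCP orientation; "force": force on the tool from outside, world axes, zero at the start; "moment": the same for the moment, N m; "opening": finger opening in m; "gripper_force": force on a finger pad.
Only numpy, scipy, OpenCV 4.12 (cv2) and the standard library are available. Lean on these libraries where they do the work, as an engineer would, in place of code of your own. Each camera call takes 0.05 s, during which the arm holds its last target. There are 200 camera calls.

## Working session

There is one attempt and no reset: what is moved stays moved. The work goes in short steps, Python scripts to look and compute and a tool call to move; the robot and the scene stay as the last step left them, time stands still between calls to the robot, and variables do not carry over. Pictures are saved under pics/ and viewed, at most 13 in all, crops included, and the job is handed in when it is done.

Besides the shell and the picture viewer there is one more tool, called after ">>>" as name(argument=value, ...) on one line, values as JSON. carry_out: Moves the arm, as the interface text tells. Its arguments: {"type":"object","properties":{"deltas":{"type":"array"}},"required":["deltas"]}

```bash
ls; mkdir -p pics
cat > h.py <<'E'
import numpy as np, cv2
from scipy.spatial.transform import Rotation as Ro
from plant import ctrl
def ray(p,uv):
    K=np.array(p["camera_matrix"]);d=(np.array(uv,float)-K[:2,2])/[K[0,0],K[1,1]]
    rd=np.linalg.norm(d);r=rd
    for _ in range(30): r=rd/(1+p["k1"]*r*r)
    s=d*(r/rd if rd>0 else 1)
    R=np.array(p["R"]);v=R.T@np.array([s[0],s[1],1]);return -R.T@np.array(p["t"]),v/np.linalg.norm(v)
def plane(p,uv,z):
    o,v=ray(p,uv);return o+v*(z-o[2])/v[2]
def proj(p,X):
    c=np.array(p["R"])@np.array(X)+np.array(p["t"]);s=c[:2]/c[2];s=s*(1+p["k1"]*(s@s))
    K=np.array(p["camera_matrix"]);return s*[K[0,0],K[1,1]]+K[:2,2]
def tri(*prs):
    A=np.zeros((3,3));b=np.zeros(3);L=[ray(p,u) for p,u in prs]
    for o,v in L:
        M=np.eye(3)-np.outer(v,v);A+=M;b+=M@o
    X=np.linalg.solve(A,b);return X,[round(float(np.linalg.norm((np.eye(3)-np.outer(v,v))@(X-o)))*1000,1) for o,v in L]
def save(p,n): cv2.imwrite("pics/"+n+".png",p["color"][:,:,::-1])
E
python3 - <<'E'
from h import *
P={n:ctrl.snapshot(n) for n in("side","top")}
for n,p in P.items():
    save(p,n+"0"); print(n,"cam",-np.array(p["R"]).T@p["t"])
    for k in["lid_center","lid","board","bolt_knob","rest","tray_in","roll","spray","cheese3","scraper"]:
        print(k,[(np.round(d["centre"],1).tolist(),round(d["p"],2)) for d in ctrl.spot_point(p,k)[:4]])
import pickle;pickle.dump(P,open("P0.pkl","wb"))
print(ctrl.get_obs())
E
```

```text
pics
side cam [-0.05736331  0.75019246  1.21967176]
lid_center [([259.7, 207.0], 0.82), ([289.5, 259.8], 0.59)]
lid [([288.6, 252.1], 0.61), ([256.2, 215.8], 0.57), ([259.1, 208.9], 0.39)]
board [([256.5, 214.9], 0.68), ([251.5, 228.4], 0.48)]
bolt_knob [([227.6, 239.5], 0.63)]
rest [([252.7, 224.9], 0.73), ([230.0, 196.5], 0.58)]
tray_in [([372.2, 202.7], 0.71), ([315.1, 154.9], 0.18)]
roll [([317.5, 158.2], 0.74), ([261.6, 353.0], 0.74)]
spray [([163.7, 298.6], 0.7)]
cheese3 [([262.6, 353.5], 0.82), ([231.1, 198.9], 0.74), ([225.6, 337.9], 0.6), ([310.7, 180.3], 0.55)]
scraper [([152.9, 326.2], 0.9), ([168.0, 299.0], 0.53)]
top cam [ 0.44414194 -0.06396559  1.23666899]
lid_center [([252.4, 232.7], 0.92), ([269.0, 178.0], 0.8)]
lid [([270.1, 175.1], 0.88), ([259.2, 231.7], 0.79)]
board [([143.5, 242.5], 0.57), ([272.8, 172.6], 0.56)]
bolt_knob [([216.7, 178.8], 0.75)]
rest [([269.8, 174.7], 0.56)]
tray_in [([377.3, 259.1], 0.61), ([459.5, 257.0], 0.61)]
roll [([405.0, 171.0], 0.86), ([156.0, 166.2], 0.69)]
spray [([152.0, 164.6], 0.69)]
cheese3 [([151.3, 278.6], 0.8), ([288.6, 132.5], 0.65), ([358.1, 183.4], 0.59), ([145.2, 243.0], 0.56)]
scraper []
{'clock': 1.1, 'joint_pos': array([-4.69205522e+01,  2.05477703e+01,  6.82934545e-01,  7.63960065e-04,
       -7.01356316e+01, -1.65079656e+01]), 'qvel': array([-0.01419907,  0.0041507 ,  0.09121335,  0.07591705,  0.15119484,
        0.02896594]), 'tau': array([ 1.83886855e-04, -5.82401884e+01,  2.93301469e+01,  7.00250074e+00,
        1.24567645e-02, -1.27717971e-05]), 'tool_pos': array([ 0.30192687, -0.60370015,  0.22655515]), 'orientation': array([ 1.79999756e+02, -8.21665075e-04, -1.53428258e+02]), 'force': array([ 0.67966984, -0.56729135, -0.08903868]), 'moment': array([-0.0436024 ,  0.00475692, -0.01597075]), 'gripper_force': 0.0, 'opening': 0.08767689120328134}
```

View pics/top0.png

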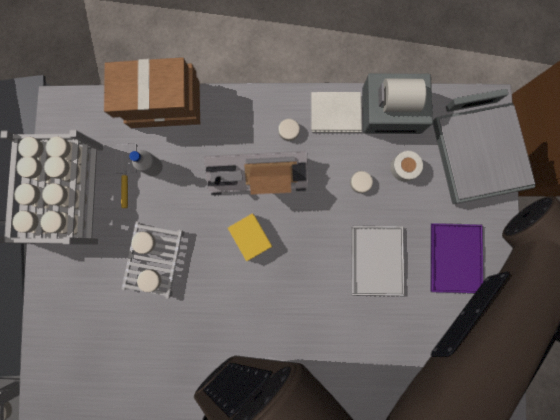

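View pics/side0.png

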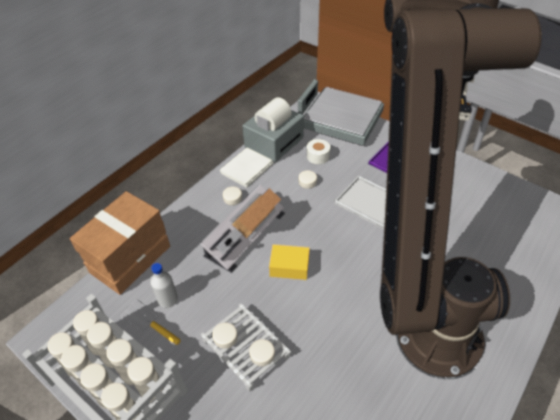

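The top view shows the brown lid at about (270,178), the bolt knob at about (217,181) on its left (+y), the white tray at (378,261), and the purple look-alike at (457,258). The yellow look-alike is at (250,237). The side view agrees: lid at (258,212), knob at (228,241), tray at about (372,203).

Run:
```python
from h import *
import pickle;P=pickle.load(open("P0.pkl","rb"));s,t=P["side"],P["top"]
print("lid_c",tri((s,[259.7,207]),(t,[269,178])))
print("knob",tri((s,[227.6,239.5]),(t,[216.7,178.8])))
print("tray",plane(t,[377.3,259.1],.005),plane(s,[372.2,202.7],.005))
# lid mask in top
t=ctrl.snapshot("top")
for n in["lid_center"]:
    for d in ctrl.silhouettes(t,n):
        m=d["mask"].astype(np.uint8);r=cv2.minAreaRect(cv2.findNonZero(m));print(n,d["p"],d["centre"],m.sum(),r)
        print([plane(t,q,.13).round(3).tolist() for q in cv2.boxPoints(r)])
for d in ctrl.silhouettes(t,"tray_in"):
    m=d["mask"].astype(np.uint8);r=cv2.minAreaRect(cv2.findNonZero(m));print(d["p"],d["centre"]);print([plane(t,q,.016).round(3).tolist() for q in cv2.boxPoints(r)])
c=t["color"][130:230,190:330];cv2.imwrite("pics/c1.png",cv2.resize(c,None,fx=5.6,fy=5.6,interpolation=cv2.INTER_CUBIC)[:,:,::-1])
```

```text
lid_c (array([ 0.62539921, -0.00550981,  0.11097702]), [2.7, 2.7])
knob (array([0.62579629, 0.14122328, 0.10034114]), [1.4, 1.4])
tray [ 0.40486594 -0.31863747  0.005     ] [ 0.39676638 -0.3168151   0.005     ]
lid_center 0.71 [269.1, 177.5] 1067 ((270.0, 179.0), (28.0, 40.0), 90.0)
[[0.66, 0.047, 0.13], [0.66, -0.062, 0.13], [0.584, -0.062, 0.13], [0.584, 0.046, 0.13]]
lid_center 0.7 [252.1, 229.9] 1172 ((249.8486328125, 236.50460815429688), (39.75666046142578, 30.681032180786133), 61.69924545288086)
[[0.494, 0.106, 0.13], [0.533, 0.034, 0.13], [0.44, -0.017, 0.13], [0.402, 0.055, 0.13]]
0.84 [457.0, 257.7]
[[0.511, -0.474, 0.016], [0.511, -0.632, 0.016], [0.31, -0.624, 0.016], [0.311, -0.468, 0.016]]
0.82 [378.2, 258.9]
[[0.501, -0.241, 0.016], [0.502, -0.394, 0.016], [0.302, -0.389, 0.016], [0.302, -0.239, 0.016]]
```

View pics/c1.png

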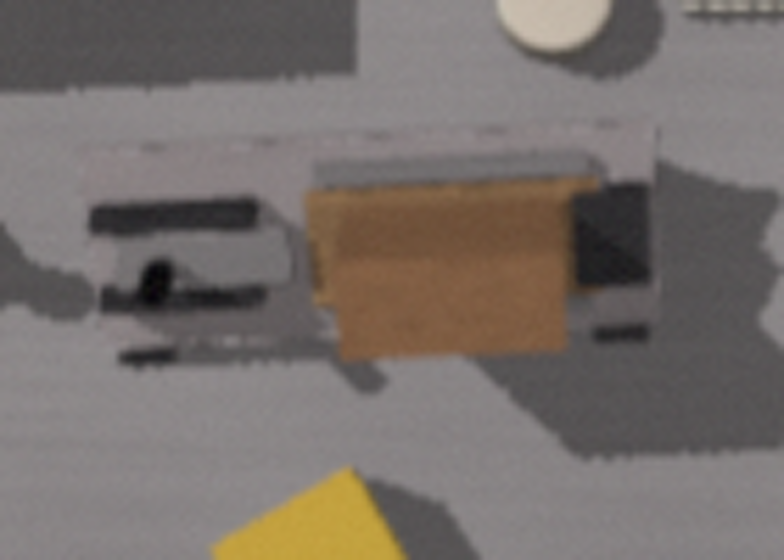

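The crop shows the lid's rim edges tilted about 2.6°, so the lid yaw is about +2.6°. The knob is at crop (155,280), drawn back, with its tongue clear of the board. I'll approach now.

>>> carry_out(deltas=[[[-0.92,0.77,0,0.09,-1],[-0.92,0.77,0,0.09,-1],[-0.92,0.77,0,0.09,-1],[-0.92,0.77,0,0.09,-1],[-0.92,0.77,0,0.09,-1]]])

```text
clock: 1.75
tool_pos: [0.3981, -0.3819, 0.2267]
orientation: [-180.0, 0.0, 173.9]
force: [1.6, -0.5, 0.9]
opening: 0.0534
gripper_force: 0.0
```

>>> carry_out(deltas=[[[-0.33,1.0,0,-0.115,-1],[-0.33,1.0,0,-0.115,-1],[-0.33,1.0,0,-0.115,-1],[-0.33,1.0,0,-0.115,-1],[-0.33,1.0,0,-0.115,-1]]])

```text
clock: 2.25
tool_pos: [0.4853, -0.1877, 0.227]
orientation: [-180.0, 0.1, -143.9]
force: [-0.1, -1.2, -0.5]
opening: 0.0129
gripper_force: 0.0
```

```bash
cat >> h.py <<'E'
def cmd(X,yaw=None):
    o=ctrl.get_obs();R=Ro.from_euler("xyz",o["orientation"],degrees=True);d=R.inv().apply(np.array(X)-o["tool_pos"])/.2
    y=o["orientation"][2];w=0 if yaw is None else -(((yaw-y)+180)%360-180)/360
    print("cmd",np.round(d,3).tolist(),round(w,4),"at",o["tool_pos"].round(4),o["orientation"].round(2),"F",o["force"].round(1),"q",o["joint_pos"].round(1),"t",o["clock"])
E
python3 -c "
from h import *;cmd([.62,.13,.25],-87.4)"
```

```text
cmd [-1.481, 0.886, -0.114] -0.1568 at [ 0.4853 -0.1877  0.227 ] [-1.7996e+02  8.0000e-02 -1.4386e+02] F [-0.1 -1.2 -0.5] q [  0.5   5.8 -18.6  -0.  -65.4 -54.3] t 2.25
```

>>> carry_out(deltas=[[[-0.98,0.59,-0.07,-0.1,-1],[-0.98,0.59,-0.07,-0.1,-1],[-0.98,0.59,-0.07,-0.1,-1],[-0.98,0.59,-0.07,-0.1,-1],[-0.98,0.59,-0.07,-0.1,-1]]])

```text
clock: 2.75
tool_pos: [0.5755, 0.0218, 0.2409]
orientation: [-180.0, 0.0, -108.0]
force: [0.2, -0.3, 0.5]
opening: 0.0002
gripper_force: 0.0
```

```bash
python3 -c "
from h import *;cmd([.62,.13,.25],-87.4)"
```

```text
cmd [-0.583, -0.044, -0.045] -0.0572 at [0.5755 0.0218 0.2409] [-1.7995e+02  3.0000e-02 -1.0801e+02] F [ 0.2 -0.3  0.5] q [ 21.6  10.7 -10.9   0.  -68.3 -39.6] t 2.75
```

>>> carry_out(deltas=[[[-0.58,-0.04,-0.045,-0.057,-1],[-0.58,-0.04,-0.045,-0.057,-1],[-0.58,-0.04,-0.045,-0.057,-1],[-0.58,-0.04,-0.045,-0.057,-1]]])

```text
clock: 3.15
tool_pos: [0.6193, 0.1287, 0.249]
orientation: [180.0, -0.0, -87.7]
force: [-1.2, -1.6, -0.8]
opening: 0.0006
gripper_force: 0.0
```

Run:
```python
from h import *
import pickle
W=ctrl.snapshot("wrist");save(W,"w1")
print("cam",-np.array(W["R"]).T@W["t"],np.array(W["R"])[2])
for k in["lid_center","bolt_knob","board","rest"]: print(k,[(np.round(d["centre"],1).tolist(),round(d["p"],2)) for d in ctrl.spot_point(W,k)[:3]])
S=ctrl.snapshot("side");T=ctrl.snapshot("top");pickle.dump((W,S,T),open("P1.pkl","wb"))
cmd([.62,.13,.25],-87.4)
```

```text
cam [0.62259586 0.06108813 0.40707134] [-0.01131884  0.25157417 -0.96777183]
lid_center [([271.7, 36.3], 0.88), ([415.2, 120.1], 0.79)]
bolt_knob [([264.1, 209.1], 0.98), ([119.6, 2.3], 0.43)]
board []
rest [([121.0, 6.4], 0.69)]
cmd [-0.024, -0.009, -0.0] -0.0017 at [0.6184 0.1252 0.2499] [-1.7998e+02  1.0000e-02 -8.8000e+01] F [-0.7 -0.2  0.7] q [ 29.1  15.7  -3.2   0.  -71.1 -27.1] t 3.5
```

View pics/w1.png

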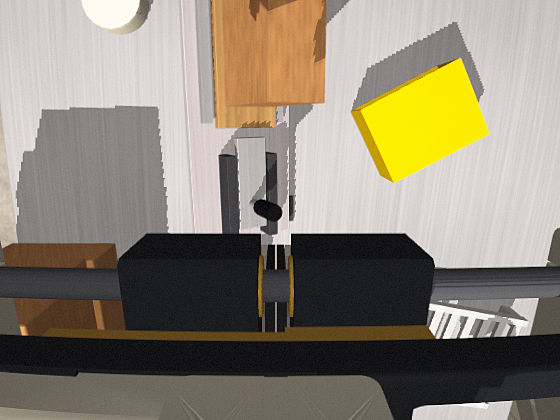

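The wrist view shows the knob at about (267,210), just ahead of the closed fingers. The board's +y end is at row 127 and the lid's +y edge is at row 103.

Run:
```python
from h import *
import pickle;P=pickle.load(open("P0.pkl","rb"));W,_,_=pickle.load(open("P1.pkl","rb"))
k=(W,[264.1,209.1]);print(tri(k,(P["top"],[216.7,178.8])),tri(k,(P["side"],[227.6,239.5])),tri(k,(P["top"],[216.7,178.8]),(P["side"],[227.6,239.5])))
for z in(.09,.093,.1):print(plane(*k,z),plane(P["top"],[216.7,178.8],z))
# lid top face (downhill-top edge at px x=325, uphill-top edge?) 
for uv in([325,103],[277,127],[217,127],[213,10],[327,10],[325,60]):print(uv,[plane(W,uv,z).round(4).tolist() for z in(.05,.12,.145)])
```

```text
(array([0.62979715, 0.14503718, 0.0824287 ]), [0.3, 0.3]) (array([0.62791144, 0.13985663, 0.09723537]), [1.8, 1.8]) (array([0.62748625, 0.14082058, 0.09830852]), [1.8, 1.6, 2.2])
[0.6295098  0.14284975 0.09      ] [0.62870898 0.14389522 0.09      ]
[0.62944438 0.14207616 0.093     ] [0.6282261 0.1433514 0.093    ]
[0.62929174 0.1402711  0.1       ] [0.62709939 0.14208248 0.1       ]
[325, 103] [[0.5742, 0.0431, 0.05], [0.5837, 0.0466, 0.12], [0.5871, 0.0479, 0.145]]
[277, 127] [[0.6204, 0.0683, 0.05], [0.6208, 0.0669, 0.12], [0.621, 0.0664, 0.145]]
[217, 127] [[0.6802, 0.0706, 0.05], [0.6689, 0.0688, 0.12], [0.6648, 0.0681, 0.145]]
[213, 10] [[0.685, -0.0379, 0.05], [0.6728, -0.0185, 0.12], [0.6684, -0.0115, 0.145]]
[327, 10] [[0.578, -0.0421, 0.05], [0.5868, -0.0219, 0.12], [0.5899, -0.0147, 0.145]]
[325, 60] [[0.577, 0.003, 0.05], [0.5859, 0.0144, 0.12], [0.5891, 0.0184, 0.145]]
```

>>> carry_out(deltas=[[[-0.235,-0.05,0,0.0,-1],[-0.235,-0.05,0,0.0,-1],[-0.235,-0.05,0.25,0.0,-1],[-0.235,-0.05,0.5,0.0,-1],[-0.235,-0.05,0.6,0.0,-1]]])

```text
clock: 4.0
tool_pos: [0.6241, 0.1718, 0.1249]
orientation: [179.7, -0.1, -88.0]
force: [0.4, 0.5, -0.5]
opening: 0.0004
gripper_force: 0.0
```

```bash
python3 -c "
from h import *;cmd([.629,.172,.089],-87.4)"
```

```text
cmd [-0.0, -0.026, 0.179] -0.0017 at [0.6241 0.1718 0.1249] [ 1.7967e+02 -1.0000e-01 -8.8010e+01] F [ 0.4  0.5 -0.5] q [ 32.6  22.6 -10.2  -0.1 -57.5 -30.5] t 4.0
```

>>> carry_out(deltas=[[[0,-0.025,0.09,0.0,-1],[0,-0.025,0.19,0.0,-1],[0.05,-0.025,0.19,0.0,-1],[0.1,-0.025,0.19,0.0,-1],[0.1,-0.025,0.19,0,-1]]])

```text
clock: 4.5
tool_pos: [0.6331, 0.1522, 0.0929]
orientation: [-179.9, 0.0, -88.0]
force: [0.9, 0.1, 0.5]
opening: 0.0006
gripper_force: 0.0
```

>>> carry_out(deltas=[[[0.025,0,0.02,0.0,-1],[0.05,0,0.02,0.0,-1],[0.05,0,0.02,0.0,-1]]])

```text
clock: 4.8
tool_pos: [0.6333, 0.1432, 0.0882]
orientation: [-179.9, 0.0, -87.9]
force: [0.1, 0.4, -0.0]
opening: 0.0005
gripper_force: 0.0
```

Run:
```python
from h import *
W=ctrl.snapshot("wrist");save(W,"w2");cmd([.63,.13,.09],-87.4)
for k in["bolt_knob"]: print(k,[(np.round(d["centre"],1).tolist(),round(d["p"],2),plane(W,d["centre"],.094)) for d in ctrl.spot_point(W,k)[:3]])
```

```text
cmd [0.066, 0.017, -0.01] -0.0015 at [0.633  0.1433 0.088 ] [-179.99   -0.    -87.93] F [ 0.  -0.1 -0.2] q [ 29.9  24.6 -12.5   0.  -52.9 -27.9] t 4.85
bolt_knob [([284.3, 226.9], 0.72, array([0.63037951, 0.12284075, 0.094     ]))]
```

View pics/w2.png

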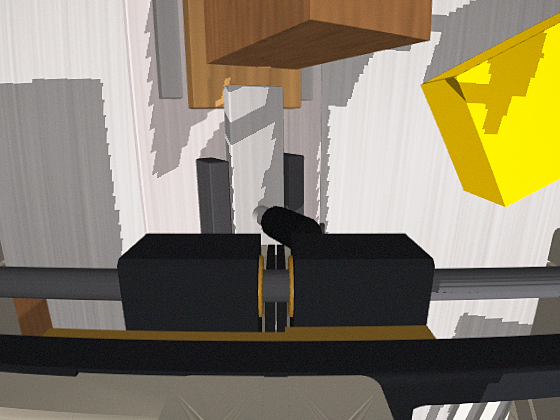

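The knob is ahead of the finger at about (290,222), and the tongue (row 85) now overlaps the board's end (row 107). I'll keep pushing to the stop.

>>> carry_out(deltas=[[[0.02,-0.002,0,0.0,-1],[0.04,-0.002,0,0.0,-1],[0.06,-0.002,0,0.0,-1],[0.06,-0.002,0,0.0,-1]]])

```text
clock: 5.3
tool_pos: [0.6335, 0.1385, 0.0878]
orientation: [-179.9, 0.5, -87.9]
force: [-9.4, 30.5, 2.9]
opening: 0.0006
gripper_force: 15.2
```

>>> carry_out(deltas=[[[-0.1,0,0,0.0,-1],[-0.1,0,-0.2,0.0,-1],[-0.1,0,-0.45,0.0,0],[-0.1,0,-0.7,0,1],[-0.1,0,-0.8,0,1]]])

```text
clock: 5.8
tool_pos: [0.6349, 0.1518, 0.2535]
orientation: [-179.6, 0.1, -87.9]
force: [0.7, 0.2, -0.0]
opening: 0.0192
gripper_force: 0.0
```

Run:
```python
from h import *
import pickle
W=ctrl.snapshot("wrist");save(W,"w3");cmd([.63,.13,.09],-87.4);pickle.dump(W,open("W3.pkl","wb"))
for k in["bolt_knob","lid_center","lid"]: print(k,[(np.round(d["centre"],1).tolist(),round(d["p"],2),plane(W,d["centre"],.094)) for d in ctrl.spot_point(W,k)[:3]])
```

```text
cmd [0.111, 0.039, 0.825] -0.0013 at [0.6355 0.152  0.2551] [-1.7949e+02  1.1000e-01 -8.7860e+01] F [1.8 0.7 4.1] q [ 30.6  17.3  -0.3   0.2 -71.9 -28.5] t 5.85
bolt_knob [([282.5, 159.6], 0.88, array([0.63106496, 0.11956575, 0.094     ]))]
lid_center [([291.4, 4.8], 0.9, array([ 0.62904265, -0.00983149,  0.094     ]))]
lid [([266.6, 23.6], 0.87, array([0.64914421, 0.00577443, 0.094     ])), ([416.1, 67.0], 0.73, array([0.51904812, 0.03447815, 0.094     ]))]
```

View pics/w3.png

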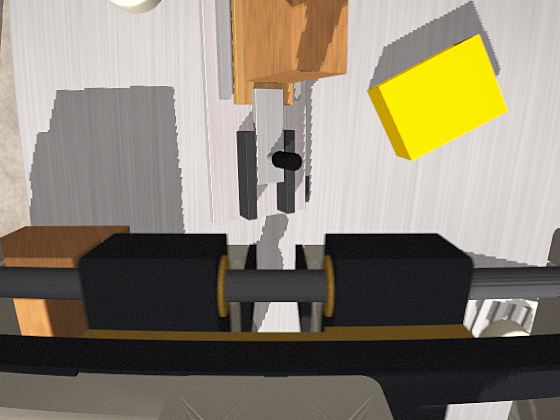

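The knob is now at (287,160) and the tongue tip (row 88) is about 15 mm past the board's end (row 104). The bolt has moved about 22 mm onto its stop, so it is home. Next I'll go above the lid with the gripper open.

>>> carry_out(deltas=[[[0.78,0.02,-0.1,-0.001,1],[0.78,0.02,-0.1,-0.001,1],[0.78,0.02,-0.1,-0.001,1],[0.78,0.02,-0.1,-0.001,1]]])

```text
clock: 6.4
tool_pos: [0.6339, -0.0089, 0.2666]
orientation: [179.9, -0.1, -87.8]
force: [0.1, -0.1, -0.3]
opening: 0.0667
gripper_force: 0.0
```

>>> carry_out(deltas=[[[0,-1,0,0,1],[0,-1,0,0,1],[0,-1,0,0,1],[0,-1,0,0,1],[0,-1,0,0,1]]])

```text
clock: 6.9
tool_pos: [0.838, 0.0046, 0.2554]
orientation: [179.3, -0.1, -87.6]
force: [-0.9, -0.4, -3.8]
opening: 0.0876
gripper_force: 0.0
```

>>> carry_out(deltas=[[[0,-0.5,0,0,1],[0,-0.5,0,0,1],[0,-0.5,0,0,1]]])

```text
clock: 7.2
tool_pos: [0.9369, 0.0089, 0.2559]
orientation: [179.4, -0.1, -87.6]
force: [-0.4, 0.9, -3.3]
opening: 0.0878
gripper_force: 0.0
```

>>> carry_out(deltas=[[[0,-0.8,0,0,1],[0,-0.8,0,0,1],[0,-0.8,0,0,1],[0,-0.8,0,0,1]]])

```text
clock: 7.6
tool_pos: [1.0034, 0.0141, 0.231]
orientation: [-177.6, -0.4, -87.5]
force: [-1.4, 0.1, 1.1]
opening: 0.0876
gripper_force: 0.0
```

```bash
python3 -c "
from h import *;cmd([.63,-.006,.26],-87.4)"
```

```text
cmd [0.021, 1.862, -0.222] -0.0004 at [1.0034 0.0141 0.231 ] [-177.62   -0.37  -87.54] F [-1.4  0.1  1.1] q [  12.1   59.2   71.5    0.8 -100.1   -9.5] t 7.6
```

>>> carry_out(deltas=[[[0,-0.7,0,0,1],[0,-0.7,0,0,1],[0,-0.7,0,0,1],[0,-0.7,0,0,1]]])

```text
clock: 8.0
tool_pos: [1.0347, 0.0173, 0.2063]
orientation: [-174.5, -0.7, -87.6]
force: [-0.3, 0.1, 1.0]
opening: 0.0876
gripper_force: 0.0
```

```bash
python3 -c "
from h import *;cmd([.63,-.006,.26],-87.4)"
```

```text
cmd [0.034, 1.992, -0.459] -0.0005 at [1.0347 0.0173 0.2063] [-174.54   -0.68  -87.57] F [-0.3  0.1  1. ] q [ 12.2  60.9  71.6   1.6 -95.4  -9.5] t 8.0
```

>>> carry_out(deltas=[[[0,1,0,0,1],[0,1,0,0,1],[0,1,0,0,1]]])

```text
clock: 8.3
tool_pos: [0.9307, 0.0131, 0.1961]
orientation: [-174.5, -0.7, -87.6]
force: [0.9, 0.7, 1.3]
opening: 0.0875
gripper_force: 0.0
```

```bash
python3 -c "
from h import *;cmd([.63,-.006,.26],-87.4)"
```

```text
cmd [0.036, 1.469, -0.461] -0.0005 at [0.9307 0.0131 0.1961] [-174.54   -0.72  -87.59] F [0.9 0.7 1.3] q [ 13.4  43.5  35.1   1.8 -76.3 -11.3] t 8.3
```

The tilt gained at the reach limit persists, so I can reach the 30° tool tilt that way. I'll fit a planar model so the tilting can be planned.

```bash
cat > kin.py <<'E'
import numpy as np
from scipy.optimize import least_squares
D=[([-46.92,20.546,.682,0,-70.136],[.302,-.6037,.22655]),([.5,5.8,-18.6,0,-65.4],[.4853,-.1877,.227]),([21.6,10.7,-10.9,0,-68.3],[.5755,.0218,.2409]),
([29.1,15.7,-3.2,0,-71.1],[.6184,.1252,.2499]),([32.6,22.6,-10.2,0,-57.5],[.6241,.1718,.1249]),([29.9,24.6,-12.5,0,-52.9],[.633,.1433,.088]),([30.6,17.3,-.3,0,-71.9],[.6355,.152,.2551]),
([12.1,59.2,71.5,0,-100.1],[1.0034,.0141,.231]),([12.2,60.9,71.6,0,-95.4],[1.0347,.0173,.2063]),([13.4,43.5,35.1,0,-76.3],[.9307,.0131,.1961])]
def fk(p,j2,j3,j5):
    a,L1,L2,e,L3,h,d=p;j2,f=np.radians(j2),np.radians(j2-j3);P=f-np.radians(j5)
    return np.array([a+L1*np.sin(j2)+L2*np.cos(f)+e*np.sin(f)+L3*np.cos(P),h+L1*np.cos(j2)-L2*np.sin(f)+e*np.cos(f)-L3*np.sin(P)])
def res(p):
    o=[]
    for q,X in D:
        r,z=fk(p,q[1],q[2],q[4]);o+=[np.hypot(r,p[6])-np.hypot(X[0],X[1]),z-X[2]]
    return np.array(o)
s=least_squares(res,[0.05,.4,.4,0.02,.3,.3,.17]);p=s.x
if __name__=="__main__":
    print(p.round(4),abs(s.fun).max())
    def ik(q,t,w):
        f=lambda q:np.r_[fk(p,*q)-t[:2],w*np.radians(q[0]-q[1]-q[2]-t[2])]
        return least_squares(f,np.clip(q,[-82,-58.2,-174.7],[121.6,71.6,-.2]),bounds=([-82.01,-58.28,-174.79],[121.73,71.71,-.11])).x
    st=lambda q:(fk(p,*q).round(3),round(q[0]-q[1]-q[2],1),q.round(1))
    q0=np.array([59.2,71.5,-100.1]);print("start",st(q0))
    r,z=fk(p,*q0)
    for w in(.05,.1,.2,.4,1): print(w,st(ik(q0,[r+.14,z-.005,87.6],w)))
    for P in (90,75,60):  # inner limit j3=-58.28 for tip heights
        for zt in(.15,.25,.35):
            f=lambda v:fk(p,v[0],-58.28,v[0]+58.28-P)[1]-zt
            v=least_squares(f,[0.]).x[0];print("inner",P,zt,fk(p,v,-58.28,v+58.28-P).round(3),round(v,1),round(v+58.28-P,1))
E
python3 kin.py
```

```text
[0.0144 0.5925 0.4642 0.002  0.4064 0.2344 0.1448] 0.002497539242699409
start (array([0.992, 0.232]), np.float64(87.8), array([  59.2,   71.5, -100.1]))
0.05 (array([1.13 , 0.227]), np.float64(69.7), array([ 61.1,  71.7, -80.3]))
0.1 (array([1.125, 0.225]), np.float64(70.4), array([ 61.1,  71.7, -81. ]))
0.2 (array([1.108, 0.218]), np.float64(73.0), array([ 61.2,  71.7, -83.5]))
0.4 (array([1.072, 0.205]), np.float64(78.4), array([ 61.4,  71.7, -88.8]))
1 (array([1.029, 0.189]), np.float64(85.1), array([ 61.9,  71.7, -94.9]))
inner 90 0.15 [0.014 0.144] -51.0 -82.8
inner 90 0.25 [0.014 0.144] -51.0 -82.8
inner 90 0.35 [0.014 0.144] -51.0 -82.8
inner 75 0.15 [0.189 0.15 ] -38.3 -55.0
inner 75 0.25 [0.12  0.158] -51.1 -67.8
inner 75 0.35 [0.12  0.158] -51.0 -67.8
inner 60 0.15 [0.386 0.15 ] -18.9 -20.6
inner 60 0.25 [0.218 0.198] -51.0 -52.8
inner 60 0.35 [0.218 0.198] -51.0 -52.8
```

```bash
cat > sim.py <<'E'
from kin import *
lo,hi=[-82.01,-58.28,-174.79],[121.73,71.71,-.11]
def ik(q,t,w=.95):
    f=lambda q:np.r_[fk(p,*q)-t[:2],w*np.radians(q[0]-q[1]-q[2]-t[2])]
    return least_squares(f,np.clip(q,np.array(lo)+.05,np.array(hi)-.05),bounds=(lo,hi)).x
def call(q,dy,dz):  # tool y back(-r side)=+, z along tool ; fractions of .2
    P=np.radians(q[0]-q[1]-q[2]);zt=np.array([np.cos(P),-np.sin(P)]);yt=-np.array([np.sin(P),np.cos(P)])
    x=fk(p,*q)+.2*(dy*yt+dz*zt);return ik(q,[*x,np.degrees(P)])
E
python3 - <<'E'
from sim import *
st=lambda q:(fk(p,*q).round(3).tolist(),round(q[0]-q[1]-q[2],1),q.round(1).tolist())
for d in((-1,0),(-1,-.5),(-1,-1),(-1,.3)):
    q=np.array([60.9,71.6,-95.4])
    for i in range(6): q=call(q,*d)
    print("fwd",d,st(q))
# reverse, overhead: tip at r, z with P=60
for r,z in((.3,1.0),(.5,1.0),(.1,1.0),(.6,.9)):
    q0=ik(np.array([0,40.,-60]),[r,z,60])
    for d in((1,0),(1,-1),(.5,-1),(1,-.5)):
        q=q0.copy()
        for i in range(7): q=call(q,*d)
        print("rev",(r,z),st(q0),d,st(q))
E
```

```text
fwd (-1, 0) ([1.211, 0.225], np.float64(59.0), [63.1, 71.7, -67.6])
fwd (-1, -0.5) ([1.045, 0.558], np.float64(56.6), [42.7, 71.7, -85.6])
fwd (-1, -1) ([0.81, 0.804], np.float64(52.1), [23.6, 71.7, -100.2])
fwd (-1, 0.3) ([1.259, 0.013], np.float64(59.1), [75.1, 71.7, -55.8])
rev (0.3, 1.0) ([0.295, 0.928], np.float64(58.9), [-4.0, 71.7, -134.7]) (1, 0) ([-0.569, 0.386], np.float64(57.5), [-82.0, 35.3, -174.8])
rev (0.3, 1.0) ([0.295, 0.928], np.float64(58.9), [-4.0, 71.7, -134.7]) (1, -1) ([-0.545, 0.5], np.float64(53.7), [-70.6, 50.5, -174.8])
rev (0.3, 1.0) ([0.295, 0.928], np.float64(58.9), [-4.0, 71.7, -134.7]) (0.5, -1) ([-0.445, 0.676], np.float64(54.8), [-51.0, 69.0, -174.8])
rev (0.3, 1.0) ([0.295, 0.928], np.float64(58.9), [-4.0, 71.7, -134.7]) (1, -0.5) ([-0.564, 0.423], np.float64(55.9), [-78.3, 40.5, -174.8])
rev (0.5, 1.0) ([0.476, 0.903], np.float64(58.2), [5.8, 71.7, -124.1]) (1, 0) ([-0.568, 0.386], np.float64(58.3), [-82.0, 34.5, -174.8])
rev (0.5, 1.0) ([0.476, 0.903], np.float64(58.2), [5.8, 71.7, -124.1]) (1, -1) ([-0.538, 0.519], np.float64(53.9), [-68.6, 52.3,
[... 710 characters left out ...]

rev (0.1, 1.0) ([0.108, 0.923], np.float64(59.2), [-14.2, 71.7, -145.1]) (1, -0.5) ([-0.571, 0.386], np.float64(55.2), [-82.0, 37.5, -174.8])
rev (0.6, 0.9) ([0.586, 0.863], np.float64(59.2), [12.5, 71.7, -118.4]) (1, 0) ([-0.564, 0.385], np.float64(61.1), [-82.0, 31.7, -174.8])
rev (0.6, 0.9) ([0.586, 0.863], np.float64(59.2), [12.5, 71.7, -118.4]) (1, -1) ([-0.525, 0.547], np.float64(55.0), [-65.7, 54.2, -174.8])
rev (0.6, 0.9) ([0.586, 0.863], np.float64(59.2), [12.5, 71.7, -118.4]) (0.5, -1) ([-0.395, 0.723], np.float64(53.7), [-46.5, 71.7, -171.8])
rev (0.6, 0.9) ([0.586, 0.863], np.float64(59.2), [12.5, 71.7, -118.4]) (1, -0.5) ([-0.54, 0.503], np.float64(57.3), [-70.3, 47.2, -174.8])
```

Run:
```python
from sim import *
out=[]
for P in(60,75):
  for r in np.arange(.25,1.2,.1):
    for z in np.arange(.15,1.3,.1):
      q0=None
      for g in((0,0,-60),(20,-30,-30),(40,60,-90)):
        c=ik(np.array(g,float),[r,z,P])
        if abs(c[0]-c[1]-c[2]-P)<.1 and np.linalg.norm(fk(p,*c)-[r,z])<.003: q0=c;break
      if q0 is None: continue
      for a in range(0,360,30):
        q=q0
        d=(np.cos(np.radians(a)),np.sin(np.radians(a)))
        for i in range(3): q=call(q,*d)
        out.append((q[0]-q[1]-q[2]-P,P,round(r,2),round(z,2),a,q0.round(0).tolist(),fk(p,*q).round(2).tolist(),q.round(0).tolist()))
for P in(60,75):
  o=sorted([x for x in out if x[1]==P],key=lambda x:-x[0])
  for x in [y for y in o if y[6][0]>.2 and y[6][1]>.12][:8]: print(x)
```

```text
(np.float64(7.817636724581732), 60, np.float64(0.65), np.float64(0.15), 0, [9.0, -34.0, -17.0], [0.32, 0.13], [-22.0, -58.0, -31.0])
(np.float64(5.979702027007363), 60, np.float64(0.45), np.float64(0.35), 30, [-22.0, -33.0, -50.0], [0.24, 0.17], [-41.0, -58.0, -48.0])
(np.float64(5.046603236442095), 60, np.float64(0.75), np.float64(0.25), 0, [12.0, -16.0, -32.0], [0.36, 0.13], [-17.0, -58.0, -24.0])
(np.float64(4.277287962995402), 60, np.float64(0.25), np.float64(0.55), 60, [-40.0, -13.0, -87.0], [0.33, 0.15], [-24.0, -58.0, -30.0])
(np.float64(2.7432370981470555), 60, np.float64(0.55), np.float64(0.55), 30, [-12.0, -1.0, -71.0], [0.3, 0.17], [-34.0, -58.0, -38.0])
(np.float64(2.3451009657644377), 60, np.float64(0.25), np.float64(0.65), 60, [-35.0, 2.0, -97.0], [0.28, 0.18], [-36.0, -58.0, -40.0])
(np.float64(2.2971335081738076), 60, np.float64(0.85), np.float64(0.35), 0, [18.0, 5.0, -48.0], [0.39, 0.13], [-15.0, -58.0, -19.0])
(np.float64(2.1273772359085754), 60, np.float64(0.75), np.float64(0.35), 0, [8.0, -7.0, -45.0], [0.25, 0.19], [-43.0, -58.0, -46.0])
(np.float64(3.37996845057
[... 371 characters left out ...]
0, -49.0])
(np.float64(0.181727692841406), 75, np.float64(0.65), np.float64(0.55), 30, [8.0, 23.0, -90.0], [0.23, 0.14], [-30.0, -58.0, -47.0])
(np.float64(1.4768873199955124e-06), 75, np.float64(0.95), np.float64(0.35), 0, [38.0, 44.0, -80.0], [0.37, 0.19], [-16.0, -44.0, -47.0])
(np.float64(1.4600275335396873e-06), 75, np.float64(0.35), np.float64(0.15), 210, [-15.0, -50.0, -40.0], [0.77, 0.57], [23.0, 46.0, -98.0])
(np.float64(1.4438096087587837e-06), 75, np.float64(0.35), np.float64(0.15), 240, [-15.0, -50.0, -40.0], [0.51, 0.73], [3.0, 42.0, -114.0])
(np.float64(1.4379263575392542e-06), 75, np.float64(0.45), np.float64(0.15), 180, [-4.0, -41.0, -37.0], [1.03, 0.31], [50.0, 60.0, -85.0])
```

>>> carry_out(deltas=[[[0.66,-0.4,-0.3,0,1],[0.66,-0.4,-0.3,0,1],[0.66,-0.4,-0.3,0,1],[0.66,-0.4,-0.3,0,1]]])

```text
clock: 8.7
tool_pos: [1.0046, -0.118, 0.2659]
orientation: [-174.4, -0.9, -87.7]
force: [24.2, -14.2, 42.3]
opening: 0.0878
gripper_force: 0.0
```

>>> carry_out(deltas=[[[0,-1,-0.2,0,1],[0,-1,-0.2,0,1],[0,-1,-0.2,0,1],[0,-1,-0.2,0,1]]])

```text
clock: 9.1
tool_pos: [1.0323, -0.0947, 0.2576]
orientation: [-171.4, -1.4, -87.6]
force: [0.7, -0.2, -0.3]
opening: 0.0878
gripper_force: 0.0
```

>>> carry_out(deltas=[[[0,-1,-0.2,0,1],[0,-1,-0.2,0,1],[0,-1,-0.2,0,1],[0,-1,-0.2,0,1]]])

```text
clock: 9.5
tool_pos: [1.0545, -0.0798, 0.2552]
orientation: [-168.7, -2.0, -87.7]
force: [-0.5, -0.4, 0.6]
opening: 0.0874
gripper_force: 0.0
```

```bash
cat >> h.py <<'E'
def lean():
    o=ctrl.get_obs();z=Ro.from_euler("xyz",o["orientation"],degrees=True).as_matrix()
    print("tilt",np.degrees(np.arccos(-z[2,2])).round(2),"az",np.degrees(np.arctan2(z[1,2],z[0,2])).round(1),"R",z.round(3).tolist(),"tcp",o["tool_pos"].round(4),"q",o["joint_pos"].round(1),"t",o["clock"])
E
python3 -c "
from h import *;lean()"
```

```text
tilt 11.51 az -7.7 R [[0.04, -0.979, 0.198], [-0.999, -0.046, -0.027], [0.035, -0.196, -0.98]] tcp [ 1.0545 -0.0798  0.2552] q [  7.2  58.7  71.7   2.9 -91.9  -4.3] t 9.5
```

>>> carry_out(deltas=[[[-0.4,-1,-0.6,0,1],[-0.4,-1,-0.6,0,1],[-0.4,-1,-0.6,0,1],[-0.4,-1,-0.6,0,1]]])

```text
clock: 9.9
tool_pos: [1.0556, -0.0162, 0.3052]
orientation: [-165.8, -2.5, -87.8]
force: [-0.3, -0.5, 0.4]
opening: 0.0877
gripper_force: 0.0
```

>>> carry_out(deltas=[[[-0.4,-1,-0.6,0,1],[-0.4,-1,-0.6,0,1],[-0.4,-1,-0.6,0,1],[-0.4,-1,-0.6,0,1]]])

```text
clock: 10.3
tool_pos: [1.0519, 0.0391, 0.3504]
orientation: [-163.0, -2.7, -87.9]
force: [0.6, -0.4, 0.1]
opening: 0.0874
gripper_force: 0.0
```

```bash
python3 -c "
from h import *;lean();save(ctrl.snapshot('top'),'t2')"
```

```text
tilt 17.18 az -6.8 R [[0.036, -0.955, 0.293], [-0.998, -0.049, -0.035], [0.048, -0.292, -0.955]] tcp [1.0519 0.0391 0.3504] q [ 14.9  54.1  71.7   6.3 -91.5 -11.3] t 10.3
```

View pics/t2.png

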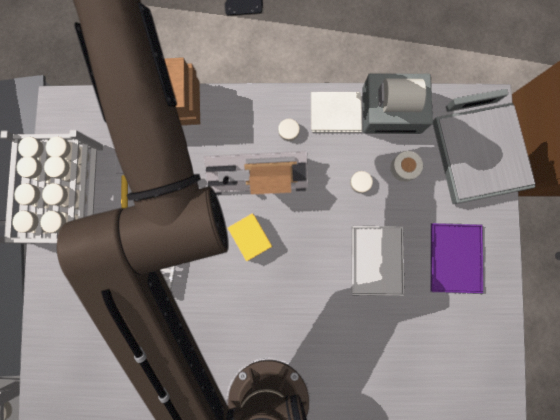

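The top view shows all objects where they were, with only the arm overhead at left, so the earlier force reading was a transient. I'll continue tilting.

>>> carry_out(deltas=[[[-0.6,-1,-1,0,1],[-0.6,-1,-1,0,1],[-0.6,-1,-1,0,1],[-0.6,-1,-1,0,1]]])

```text
clock: 10.75
tool_pos: [1.023, 0.1047, 0.4246]
orientation: [-160.4, -2.9, -88.0]
force: [0.9, 0.5, 0.2]
opening: 0.0872
gripper_force: 0.0
```

>>> carry_out(deltas=[[[-0.6,-1,-1,0,1],[-0.6,-1,-1,0,1],[-0.6,-1,-1,0,1],[-0.6,-1,-1,0,1]]])

```text
clock: 11.15
tool_pos: [0.9899, 0.163, 0.4896]
orientation: [-157.8, -2.8, -87.9]
force: [0.4, -0.6, 0.4]
opening: 0.0876
gripper_force: 0.0
```

>>> carry_out(deltas=[[[-0.6,-1,-1,0,1],[-0.6,-1,-1,0,1],[-0.6,-1,-1,0,1],[-0.6,-1,-1,0,1]]])

```text
clock: 11.55
tool_pos: [0.9532, 0.214, 0.5489]
orientation: [-155.1, -2.7, -87.9]
force: [0.2, 0.1, -1.0]
opening: 0.0877
gripper_force: 0.0
```

```bash
python3 -c "
from h import *;lean()"
```

```text
tilt 25.03 az -3.7 R [[0.037, -0.906, 0.422], [-0.998, -0.053, -0.027], [0.047, -0.42, -0.906]] tcp [0.9532 0.214  0.5489] q [ 28.9  43.6  71.7  13.2 -96.4 -22.2] t 11.55
```

>>> carry_out(deltas=[[[-0.6,-1,-1,0,1],[-0.6,-1,-1,0,1],[-0.6,-1,-1,0,1],[-0.6,-1,-1,0,1]]])

```text
clock: 11.95
tool_pos: [0.9139, 0.2589, 0.6033]
orientation: [-152.4, -2.5, -87.8]
force: [0.2, 1.0, -1.2]
opening: 0.0878
gripper_force: 0.0
```

>>> carry_out(deltas=[[[-0.6,-1,-1,0,1],[-0.6,-1,-1,0,1],[-0.6,-1,-1,0,1],[-0.6,-1,-1,0,1]]])

```text
clock: 12.35
tool_pos: [0.8728, 0.298, 0.6533]
orientation: [-149.8, -2.1, -87.6]
force: [0.4, 0.4, 0.1]
opening: 0.0876
gripper_force: 0.0
```

Run:
```python
from h import *
lean()
th=np.radians(2.6);xl=np.array([np.cos(th)*.866,np.sin(th)*.866,.5]);zl=np.array([-np.cos(th)*.5,-np.sin(th)*.5,.866])
lc=np.array([.633,-.006,.099])
cmd(lc+zl*.14)
o=ctrl.get_obs();R=Ro.from_euler("xyz",o["orientation"],degrees=True).as_matrix();print("y vs -x_lid deg",np.degrees(np.arccos(-R[:,1]@xl)),"tool z vs -zl",np.degrees(np.arccos(-R[:,2]@zl)))
```

```text
tilt 30.29 az -1.3 R [[0.042, -0.863, 0.504], [-0.998, -0.055, -0.011], [0.037, -0.503, -0.864]] tcp [0.8728 0.298  0.6533] q [ 38.   38.1  71.7  18.8 -98.7 -28. ] t 12.35
cmd [1.388, 2.509, 1.106] 0 at [0.8728 0.298  0.6533] [-149.78   -2.13  -87.61] F [0.4 0.4 0.1] q [ 38.   38.1  71.7  18.8 -98.7 -28. ] t 12.35
y vs -x_lid deg 0.9920981090815509 tool z vs -zl 1.9957871892357595
```

>>> carry_out(deltas=[[[0.46,0.84,0.36,0,1],[0.46,0.84,0.36,0,1],[0.46,0.84,0.36,0,1],[0.46,0.84,0.36,0,1],[0.46,0.84,0.36,0,1]]])

```text
clock: 12.85
tool_pos: [0.7778, 0.2039, 0.5216]
orientation: [-149.8, -2.1, -87.6]
force: [0.4, 1.0, 0.3]
opening: 0.0879
gripper_force: 0.0
```

>>> carry_out(deltas=[[[0.46,0.84,0.36,0,1],[0.46,0.84,0.36,0,1],[0.46,0.84,0.36,0,1],[0.46,0.84,0.36,0,1],[0.46,0.84,0.36,0,1]]])

```text
clock: 13.35
tool_pos: [0.6682, 0.0985, 0.372]
orientation: [-150.5, -2.4, -87.8]
force: [0.5, 0.5, -0.2]
opening: 0.0875
gripper_force: 0.0
```

>>> carry_out(deltas=[[[0.46,0.83,0.36,0,1],[0.46,0.83,0.36,0,1],[0.46,0.83,0.36,0,1],[0.46,0.83,0.36,0,1],[0.46,0.83,0.36,0,1]]])

```text
clock: 13.85
tool_pos: [0.5643, -0.0033, 0.2305]
orientation: [-150.5, -2.3, -87.8]
force: [1.2, 0.4, 0.3]
opening: 0.0875
gripper_force: 0.0
```

Run:
```python
from h import *
lean();W=ctrl.snapshot("wrist");save(W,"w4")
import pickle;pickle.dump(W,open("W4.pkl","wb"))
th=np.radians(2.6);xl=np.array([np.cos(th)*.866,np.sin(th)*.866,.5]);zl=np.array([-np.cos(th)*.5,-np.sin(th)*.5,.866]);yl=np.cross(zl,xl)
lc=np.array([.633,-.006,.099]);cmd(lc+zl*.14)
for k in["lid_center","lid","bolt_knob"]: print(k,[(np.round(d["centre"],1).tolist(),round(d["p"],2)) for d in ctrl.spot_point(W,k)[:3]])
print("pred c,knob",proj(W,lc),proj(W,[.631,.1195,.094]))
for a in(-25,25):
  for b in(-55,55): print(a,b,proj(W,lc+xl*a/1e3+yl*b/1e3+zl*.0415).round(0))
```

```text
tilt 29.63 az -2.0 R [[0.038, -0.869, 0.494], [-0.998, -0.053, -0.017], [0.041, -0.493, -0.869]] tcp [ 0.5643 -0.0033  0.2305] q [ 25.4  -6.7 -49.6  33.9 -24.  -51. ] t 13.85
cmd [0.035, 0.057, 0.049] 0 at [ 0.5678 -0.0014  0.2342] [-150.15   -2.29  -87.76] F [ 0.1 -0.2  0.8] q [ 25.5  -6.7 -49.2  33.9 -24.1 -51. ] t 13.9
lid_center []
lid [([283.7, 188.9], 0.83), ([454.3, 234.5], 0.75)]
bolt_knob [([276.5, 321.0], 0.94)]
pred c,knob [281.47123758 197.23870833] [278.33779287 320.40465456]
-25 -55 [318. 135.]
-25 55 [312. 273.]
25 -55 [251. 134.]
25 55 [251. 273.]
```

View pics/w4.png

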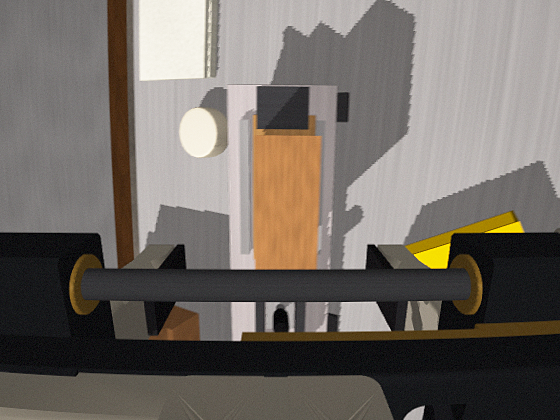

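The wrist view shows the lid top spanning columns 253–322 with its -y edge at row 136, within 2–3 px of my prediction. The knob is at (280,318). I'll descend along the lid axis.

Run:
```python
from h import *
th=np.radians(2.6);xl=np.array([np.cos(th)*.866,np.sin(th)*.866,.5]);zl=np.array([-np.cos(th)*.5,-np.sin(th)*.5,.866])
lc=np.array([.6313,-.006,.098])
for h in(.14,.07,-.004): cmd(lc+zl*h)
```

```text
cmd [0.051, 0.105, 0.059] 0 at [0.5731 0.0022 0.2397] [-149.69   -2.14  -87.62] F [0.6 1.  0.4] q [ 25.6  -6.6 -48.6  34.  -24.1 -50.9] t 14.05
cmd [0.039, 0.107, 0.409] 0 at [0.5731 0.0022 0.2397] [-149.69   -2.14  -87.62] F [0.6 1.  0.4] q [ 25.6  -6.6 -48.6  34.  -24.1 -50.9] t 14.05
cmd [0.026, 0.109, 0.779] 0 at [0.5731 0.0022 0.2397] [-149.69   -2.14  -87.62] F [0.6 1.  0.4] q [ 25.6  -6.6 -48.6  34.  -24.1 -50.9] t 14.05
```

>>> carry_out(deltas=[[[0.05,0.105,0.06,0,1],[0.05,0.105,0.1,0,1],[0.045,0.107,0.25,0,1],[0.04,0.107,0.4,0,1],[0.04,0.107,0.4,0,1]]])

```text
clock: 14.55
tool_pos: [0.5985, -0.008, 0.1656]
orientation: [-150.5, -2.0, -87.5]
force: [0.6, -0.7, 0.0]
opening: 0.0878
gripper_force: 0.0
```

Run:
```python
from h import *
th=np.radians(2.6);xl=np.array([np.cos(th)*.866,np.sin(th)*.866,.5]);zl=np.array([-np.cos(th)*.5,-np.sin(th)*.5,.866])
lc=np.array([.6313,-.006,.098])
lean()
for h in(.07,-.004): cmd(lc+zl*h)
```

```text
tilt 29.57 az -1.1 R [[0.044, -0.869, 0.493], [-0.998, -0.056, -0.009], [0.036, -0.492, -0.87]] tcp [ 0.5985 -0.008   0.1656] q [  7.3   1.4 -58.   72.7  -4.3 -75.8] t 14.55
cmd [-0.004, 0.027, 0.025] 0 at [ 0.5985 -0.008   0.1656] [-150.49   -2.05  -87.45] F [ 0.6 -0.7  0. ] q [  7.3   1.4 -58.   72.7  -4.3 -75.8] t 14.55
cmd [-0.015, 0.023, 0.395] 0 at [ 0.5985 -0.008   0.1656] [-150.49   -2.05  -87.45] F [ 0.6 -0.7  0. ] q [  7.3   1.4 -58.   72.7  -4.3 -75.8] t 14.55
```

```bash
cat > kin3.py <<'E'
import numpy as np
from scipy.optimize import least_squares
from scipy.spatial.transform import Rotation as Ro
# j1,j2,j3,j4,j5,j6 ; pos ; rpy
D=[([-46.92,20.546,.682,0,-70.136,-16.5],[.302,-.6037,.22655],[180,0,-153.43]),([.5,5.8,-18.6,0,-65.4,-54.3],[.4853,-.1877,.227],[-179.96,.08,-143.86]),([29.1,15.7,-3.2,0,-71.1,-27.1],[.6184,.1252,.2499],[180,0,-88]),
([29.9,24.6,-12.5,0,-52.9,-27.9],[.633,.1433,.088],[180,0,-87.93]),([12.2,60.9,71.6,1.6,-95.4,-9.5],[1.0347,.0173,.2063],[-174.54,-.68,-87.57]),([13.4,43.5,35.1,1.8,-76.3,-11.3],[.9307,.0131,.1961],[-174.54,-.72,-87.59]),
([7.2,58.7,71.7,2.9,-91.9,-4.3],[1.0545,-.0798,.2552],[-168.7,-2,-87.7]),([28.9,43.6,71.7,13.2,-96.4,-22.2],[.9532,.214,.5489],[-155.1,-2.7,-87.9]),([38,38.1,71.7,18.8,-98.7,-28],[.8728,.298,.6533],[-149.78,-2.13,-87.61]),
([25.5,-6.7,-49.2,33.9,-24.1,-51],[.5678,-.0014,.2342],[-150.15,-2.29,-87.76]),([7.3,1.4,-58,72.7,-4.3,-75.8],[.5985,-.008,.1656],[-150.49,-2.05,-87.45])]
def fk(p,q):
    a,L1,L2,e,h,d,L3,g=p;r=np.radians(q);j2,f=r[1],r[1]-r[2]
    R=Ro.from_euler("z",r[0])*Ro.from_euler("y",f)
    w=Ro.from_euler("z",r[0]).apply([a+L1*np.sin(j2),d,h+L1*np.cos(j2)])+R.apply([L2,0,e])
    R=R*Ro.from_euler("x",r[3])*Ro.from_euler("y",-r[4])
    zt=R.apply([1,0,0]);yy=R.apply([0,1,0])
    return w+L3*zt+g*yy,zt,R
def res(p):
    o=[]
    for q,X,E in D:
        x,zt,_=fk(p,q);o+=list(x-X)
    return np.array(o)
best=min((least_squares(res,[0,.5,.45,0,.3,d,.3,0]) for d in(-.145,.145)),key=lambda s:s.cost);p=best.x
if __name__=="__main__":
    print(p.round(4),abs(best.fun).max())
    for q,X,E in D[-4:]: print(fk(p,q)[1].round(3),Ro.from_euler("xyz",E,degrees=True).as_matrix()[:,2].round(3),(fk(p,q)[0]-X).round(4))
E
python3 kin3.py
```

```text
[ 0.1007  0.53    0.4249 -0.0231  0.1551 -0.323   0.2443  0.1027] 0.19940552683232757
[ 0.203  0.371 -0.906] [ 0.422 -0.027 -0.906] [-0.0597  0.0879 -0.0308]
[ 0.113  0.492 -0.863] [ 0.504 -0.011 -0.864] [-0.0947  0.1222 -0.0485]
[ 0.303  0.397 -0.867] [ 0.499 -0.015 -0.867] [-0.0528  0.0453 -0.0262]
[ 0.475  0.133 -0.87 ] [ 0.493 -0.009 -0.87 ] [-0.0539 -0.1994 -0.0206]
```

```bash
sed -i 's/"x",r\[3\]/"x",-r[3]/' kin3.py; python3 kin3.py
```

```text
[-4.000e-04  6.017e-01  4.636e-01  2.000e-04  1.993e-01 -2.000e-04
  3.790e-01 -1.915e-01] 0.0008694407253005132
[ 0.423 -0.026 -0.906] [ 0.422 -0.027 -0.906] [ 0.      0.0007 -0.0001]
[ 0.505 -0.01  -0.863] [ 0.504 -0.011 -0.864] [-0.0001  0.0002  0.0005]
[ 0.499 -0.014 -0.867] [ 0.499 -0.015 -0.867] [-0.0002  0.0001 -0.    ]
[ 0.494 -0.009 -0.87 ] [ 0.493 -0.009 -0.87 ] [ 0.0004 -0.0003 -0.0002]
```

```bash
cat >> kin3.py <<'E'
lo=np.array([-176.03,-82.01,-58.28,-173.87,-174.79,-173.66]);hi=np.array([176.03,121.73,71.71,95.51,-.11,173.66])
def a6(q,E):
    R=fk(p,q)[2].as_matrix();T=Ro.from_euler("xyz",E,degrees=True).as_matrix();v=R.T@T[:,0];return np.degrees(np.arctan2(v[2],v[1]))
if __name__=="__main__": print([(round(a6(q,E),1),q[5]) for q,X,E in D])
def full(q,c,s):
    x,z,R=fk(p,q);t=np.radians(s*q[5]+c);m=R.as_matrix()
    X=np.cos(t)*m[:,1]+np.sin(t)*m[:,2];return x,np.c_[X,np.cross(z,X),z]
def ik6(q0,x,T,w=1.,c=0,s=1):
    def f(q):
        y,R=full(q,c,s);return np.r_[y-x,w*Ro.from_matrix(R@T.T).as_rotvec()]
    r=least_squares(f,np.clip(q0,lo+.05,hi-.05),bounds=(lo,hi),x_scale=50.,xtol=1e-12,ftol=1e-12);return r.x,r.fun
E
python3 kin3.py|tail -1
```

```text
[(np.float64(-163.5), -16.5), (np.float64(-125.6), -54.3), (np.float64(-152.9), -27.1), (np.float64(-152.2), -27.9), (np.float64(-170.5), -9.5), (np.float64(-168.7), -11.3), (np.float64(-175.7), -4.3), (np.float64(-157.8), -22.2), (np.float64(-152.0), -28), (np.float64(-129.0), -51), (np.float64(-104.2), -75.8)]
```

```bash
cat > g.py <<'E'
from kin3 import *
th=np.radians(2.6);xl=np.array([np.cos(th)*.866,np.sin(th)*.866,.5]);zl=np.array([-np.cos(th)*.5,-np.sin(th)*.5,.866]);lc=np.array([.6313,-.006,.098])
K=dict(c=180,s=-1)
E
python3 - <<'E'
from g import *
T=Ro.from_euler("xyz",[-150.49,-2.05,-87.45],degrees=True).as_matrix()
q=np.array([7.3,1.4,-58,72.7,-4.3,-75.8])
for h in(.07,.05,.03,.01,-.004):
    q,f=ik6(q,lc+zl*h,T,**K);print("cont",h,q.round(1),abs(f).max().round(4))
rng=np.random.default_rng(0)
for h in(.08,-.004):
  S=set()
  for i in range(60):
    s,f=ik6(rng.uniform(lo,hi),lc+zl*h,T,**K)
    if abs(f).max()<1e-4:S.add(tuple(s.round(0)))
  print(h,S)
# lean/yaw variants: extra rotation about tool y by b
for b in(-25,-15,-8,8,15,25):
  T2=T@Ro.from_euler("y",b,degrees=True).as_matrix();S=set()
  for i in range(25):
    s,f=ik6(rng.uniform(lo,hi),lc-zl*.004,T2,**K)
    if abs(f).max()<1e-4:S.add(tuple(s.round(0)))
  print("b",b,T2[:,2].round(2),S)
E
```

```text
cont 0.07 [  6.4   1.5 -58.3  74.8  -3.8 -77.1] 0.0044
cont 0.05 [ -0.9   2.9 -58.   91.   -0.1 -87. ] 0.0153
cont 0.03 [ -0.9   4.5 -56.9  91.3  -0.1 -87.3] 0.0272
cont 0.01 [ -1.    6.1 -55.7  91.8  -0.1 -87.8] 0.0385
cont -0.004 [ -1.    7.3 -54.8  92.3  -0.1 -88.2] 0.0462
0.08 {(np.float64(10.0), np.float64(1.0), np.float64(-58.0), np.float64(68.0), np.float64(-6.0), np.float64(-73.0))}
-0.004 set()
b -25 [ 0.43  0.41 -0.8 ] {(np.float64(-3.0), np.float64(17.0), np.float64(-18.0), np.float64(-45.0), np.float64(-38.0), np.float64(46.0))}
b -15 [ 0.47  0.25 -0.85] {(np.float64(9.0), np.float64(14.0), np.float64(-27.0), np.float64(-28.0), np.float64(-22.0), np.float64(22.0))}
b -8 [ 0.48  0.13 -0.87] set()
b 8 [ 0.49 -0.15 -0.86] set()
b 15 [ 0.49 -0.27 -0.83] set()
b 25 [ 0.47 -0.43 -0.77] set()
```

```bash
cat >> g.py <<'E'
def sim(q,d,w=1.):  # d: shift xyz fractions + turn
    x,R=full(q,**K);T=R@Ro.from_euler("z",2*np.pi*(d[3] if len(d)>3 else 0)).as_matrix()
    return ik6(q,x+R@(.2*np.array(d[:3])),T,w,**K)[0]
def show(q):
    x,R=full(q,**K);return x.round(3).tolist(),"rpy",Ro.from_matrix(R).as_euler("xyz",degrees=True).round(1).tolist(),"z",R[:,2].round(3).tolist(),"q",np.round(q,1).tolist()
E
python3 - <<'E'
from g import *
q0=np.array([28.9,43.6,71.7,13.2,-96.4,-22.2])
for w in(.3,.6,.8,1,1.3): print(w,show(sim(q0,[-.6,-1,-1],w)))
print("obs [0.9139, 0.2589, 0.6033] [-152.4,-2.5,-87.8]")
T0=np.column_stack([0*xl]*3)
rng=np.random.default_rng(1)
yt=-xl
for b in(-35,-28,-22,-16):
  z=Ro.from_rotvec(np.radians(b)*yt).apply(-zl);T=np.c_[np.cross(yt,z),yt,z]
  for h in(.11,.04,0.,-.004):
    S=set()
    for i in range(15):
      s,f=ik6(rng.uniform(lo,hi),lc+zl*h,T,**K)
      if abs(f).max()<1e-4:S.add(tuple(int(v) for v in s.round(0)))
    print("b",b,z.round(2),h,S)
E
```

```text
0.3 ([0.979, 0.324, 0.735], 'rpy', [-130.0, 0.1, -85.8], 'z', [0.764, 0.058, -0.643], 'q', [37.0, 39.6, 71.7, 25.0, -78.2, -28.0])
0.6 ([0.919, 0.301, 0.67], 'rpy', [-143.4, -1.3, -87.1], 'z', [0.596, 0.013, -0.803], 'q', [36.9, 39.0, 71.7, 20.4, -91.6, -27.3])
0.8 ([0.9, 0.293, 0.65], 'rpy', [-147.7, -1.7, -87.4], 'z', [0.535, -0.001, -0.845], 'q', [36.8, 38.9, 71.7, 18.8, -95.6, -27.2])
1 ([0.889, 0.289, 0.64], 'rpy', [-150.1, -2.0, -87.6], 'z', [0.5, -0.009, -0.866], 'q', [36.6, 39.0, 71.7, 18.0, -97.8, -27.2])
1.3 ([0.88, 0.286, 0.631], 'rpy', [-152.0, -2.3, -87.7], 'z', [0.471, -0.016, -0.882], 'q', [36.5, 39.0, 71.7, 17.3, -99.6, -27.3])
obs [0.9139, 0.2589, 0.6033] [-152.4,-2.5,-87.8]
b -35 [ 0.38  0.59 -0.71] 0.11 {(-14, 11, -14, -51, -60, 51)}
b -35 [ 0.38  0.59 -0.71] 0.04 {(-14, 18, -13, -54, -56, 56)}
b -35 [ 0.38  0.59 -0.71] 0.0 {(-14, 22, -11, -55, -54, 59)}
b -35 [ 0.38  0.59 -0.71] -0.004 {(-14, 23, -11, -56, -54, 60)}
b -28 [ 0.42  0.49 -0.76] 0.11 {(-8, 7, -17, -44, -51, 42)}
b -28 [ 0.42  0.49 -0.76] 0.04 {(-8, 14, -16, -48, -46, 49)}
b -28 [ 0.42  0.49 -0.76] 0.0 {(-8, 19, -15, -51, -45, 52)}
b -28 [ 0.42  0.49 -0.76] -0.004 {(-8, 19, -15, -51, -44, 53)}
b -22 [ 0.45  0.4  -0.8 ] 0.11 {(-1, 4, -22, -37, -42, 32)}
b -22 [ 0.45  0.4  -0.8 ] 0.04 {(-2, 11, -20, -42, -38, 40)}
b -22 [ 0.45  0.4  -0.8 ] 0.0 {(-2, 16, -19, -45, -36, 44)}
b -22 [ 0.45  0.4  -0.8 ] -0.004 {(-3, 16, -19, -45, -36, 44)}
b -16 [ 0.47  0.3  -0.83] 0.11 {(8, 1, -27, -25, -33, 17)}
b -16 [ 0.47  0.3  -0.83] 0.04 {(6, 9, -26, -31, -28, 25)}
b -16 [ 0.47  0.3  -0.83] 0.0 {(5, 14, -24, -35, -26, 31)}
b -16 [ 0.47  0.3  -0.83] -0.004 {(5, 14, -24, -36, -26, 31)}
```

```bash
cat >> g.py <<'E'
def simr(q,d,w=.5,n=4,step=.05):
    x,R=full(q,**K);T=R@Ro.from_euler("z",2*np.pi*(d[3] if len(d)>3 else 0)).as_matrix();t=x+R@(.2*np.array(d[:3]))
    for i in range(n):
        c,Rc=full(q,**K);v=t-c;l=np.linalg.norm(v);rv=Ro.from_matrix(T@Rc.T).as_rotvec();a=np.linalg.norm(rv);m=.15
        q=ik6(q,c+v*min(1,step/max(l,1e-9)),Ro.from_rotvec(rv*min(1,m/max(a,1e-9))).as_matrix()@Rc,w,**K)[0]
    return q
E
python3 - <<'E'
from g import *
q0=np.array([28.9,43.6,71.7,13.2,-96.4,-22.2])
for w in(.3,.4,.5,.6,.8): print(w,show(simr(q0,[-.6,-1,-1],w)))
print("obs [0.9139, 0.2589, 0.6033] [-152.4,-2.5,-87.8]")
q0=np.array([12.1,59.2,71.5,.8,-100.1,-9.5])
for w in(.3,.4,.5,.6,.8): print(w,show(simr(q0,[0,-.7,0],w)))
print("obs [1.0347,.0173,.2063] -174.54,-.68,-87.57")
E
```

```text
0.3 ([0.943, 0.272, 0.636], 'rpy', [-145.6, -1.7, -87.4], 'z', [0.565, 0.001, -0.825], 'q', [34.0, 40.5, 71.7, 18.4, -91.5, -25.4])
0.4 ([0.927, 0.266, 0.619], 'rpy', [-149.2, -2.1, -87.6], 'z', [0.514, -0.009, -0.858], 'q', [33.7, 40.6, 71.7, 17.1, -94.7, -25.3])
0.5 ([0.919, 0.262, 0.61], 'rpy', [-151.2, -2.3, -87.7], 'z', [0.483, -0.015, -0.875], 'q', [33.6, 40.7, 71.7, 16.4, -96.5, -25.3])
0.6 ([0.914, 0.26, 0.604], 'rpy', [-152.3, -2.4, -87.8], 'z', [0.466, -0.018, -0.885], 'q', [33.5, 40.7, 71.7, 15.9, -97.6, -25.3])
0.8 ([0.909, 0.258, 0.599], 'rpy', [-153.5, -2.5, -87.8], 'z', [0.447, -0.022, -0.894], 'q', [33.4, 40.8, 71.7, 15.5, -98.6, -25.2])
obs [0.9139, 0.2589, 0.6033] [-152.4,-2.5,-87.8]
0.3 ([1.082, 0.018, 0.215], 'rpy', [-167.4, -1.6, -87.7], 'z', [0.219, -0.019, -0.976], 'q', [12.5, 61.3, 71.7, 3.8, -88.3, -9.7])
0.4 ([1.057, 0.018, 0.207], 'rpy', [-171.4, -1.1, -87.6], 'z', [0.15, -0.014, -0.989], 'q', [12.4, 61.3, 71.7, 2.6, -92.2, -9.6])
0.5 ([1.043, 0.017, 0.203], 'rpy', [-173.5, -0.9, -87.6], 'z', [0.113, -0.011, -0.994], 'q', [12.3, 61.3, 71.7, 2.0, -94.2, -9.6])
0.6 ([1.035, 0.017, 0.201], 'rpy', [-174.8, -0.8, -87.6], 'z', [0.091, -0.009, -0.996], 'q', [12.2, 61.3, 71.7, 1.6, -95.4, -9.6])
0.8 ([1.027, 0.017, 0.198], 'rpy', [-176.1, -0.6, -87.6], 'z', [0.069, -0.008, -0.998], 'q', [12.2, 61.3, 71.7, 1.3, -96.6, -9.5])
obs [1.0347,.0173,.2063] -174.54,-.68,-87.57
```

```bash
cat > srch.py <<'E'
from g import *
import itertools,sys
def search(T,q0,want,xs,ys,zs,top=12):
    out=[];rng=np.random.default_rng(0)
    for X in itertools.product(xs,ys,zs):
        if not .25<np.hypot(X[0],X[1]): continue
        q=None
        for s in [q0]+[np.r_[np.degrees(np.arctan2(X[1],X[0]))+12,rng.uniform(-20,50),rng.uniform(-50,70),rng.uniform(-60,60),rng.uniform(-120,-20),q0[5]] for _ in range(3)]:
            c,f=ik6(s,np.array(X),T,.6,**K)
            if abs(f[3:]).max()<.02: q=c;break     # may be edge clipped in position: fine
        if q is None: continue
        if min(abs(q[2]-lo[2]),abs(q[2]-hi[2]),abs(q[4]-lo[4]),abs(q[4]-hi[4]))>25: continue
        for d in itertools.product((-1,0,1),repeat=3):
            if not any(d): continue
            R0=full(q,**K)[1];t=R0.T@np.array(d)*.6
            q2=simr(q,t,.6,2);R1=full(q2,**K)[1];rv=np.degrees(Ro.from_matrix(R1@R0.T).as_rotvec())
            zdir=R0[:,2];rv=rv-zdir*(rv@zdir)   # ignore spin about tool z
            g=rv@want;off=np.linalg.norm(rv-g*want);out.append((g-.7*off,g,off,X,d,q.round(0).tolist(),full(q2,**K)[0].round(2).tolist()))
    out.sort(key=lambda o:-o[0])
    for o in out[:top]: print([np.round(v,2).tolist() for v in o])
E
cat > sA.py <<'E'
from srch import *
T=Ro.from_euler("xyz",[-150.2,-2.1,-87.6],degrees=True).as_matrix()
# z from (.49,-.01,-.87) to (.46,.31,-.83): axis = z x z*
a=T[:,2];b=np.array([.465,.31,-.829]);w=np.cross(a,b);w/=np.linalg.norm(w)
search(T,np.array([25.5,-6.7,-49.2,33.9,-24.1,-51]),w,np.arange(.3,1.0,.15),np.arange(-.4,.81,.2),[.3,.5,.75])
E
cat > sB.py <<'E'
from srch import *
yt=-xl;z=Ro.from_rotvec(np.radians(-18)*yt).apply(-zl);T=np.c_[np.cross(yt,z),yt,z]
w=np.cross(zl,[0,0,1]);w/=np.linalg.norm(w);print(w)
search(T,np.array([5,5,-24,-35,-26,31.]),w,np.arange(-.9,.91,.3),np.arange(-.9,.91,.3),[.35,.55,.85])
E
(time timeout 280 python3 sA.py) 2>&1 & timeout 500 python3 sB.py > sB.txt; wait; echo; cat sB.txt
```

```text
[1.38, 1.88, 0.72, [0.3, -0.2, 0.3], [-1, 1, 0], [-2.0, -34.0, -43.0, -0.0, -52.0, 5.0], [0.25, -0.17, 0.3]]
[0.99, 1.4, 0.6, [0.3, -0.2, 0.3], [-1, 1, 1], [-2.0, -34.0, -43.0, -0.0, -52.0, 5.0], [0.26, -0.17, 0.36]]
[0.91, 1.31, 0.57, [0.3, -0.2, 0.3], [-1, 1, -1], [-2.0, -34.0, -43.0, -0.0, -52.0, 5.0], [0.26, -0.17, 0.24]]
[0.72, 1.71, 1.41, [0.45, 0.8, 0.5], [0, 1, 1], [83.0, 40.0, 49.0, 30.0, -95.0, -77.0], [0.44, 0.83, 0.54]]
[0.68, 1.44, 1.09, [0.45, 0.8, 0.5], [0, 1, 0], [83.0, 40.0, 49.0, 30.0, -95.0, -77.0], [0.44, 0.87, 0.48]]
[0.6, 1.61, 1.45, [0.45, 0.8, 0.5], [1, 1, 1], [83.0, 40.0, 49.0, 30.0, -95.0, -77.0], [0.49, 0.82, 0.53]]
[0.59, 1.69, 1.58, [0.6, 0.8, 0.5], [0, 1, 0], [74.0, 52.0, 72.0, 29.0, -100.0, -63.0], [0.58, 0.84, 0.47]]
[0.54, 1.83, 1.84, [0.6, 0.8, 0.5], [0, 1, 1], [74.0, 52.0, 72.0, 29.0, -100.0, -63.0], [0.57, 0.81, 0.52]]
[0.53, 1.13, 0.86, [0.45, 0.8, 0.5], [-1, 1, 1], [83.0, 40.0, 49.0, 30.0, -95.0, -77.0], [0.39, 0.84, 0.54]]
[0.5, 1.27, 1.09, [0.45, 0.8, 0.5], [1, 1, 0], [83.0, 40.0, 49.0, 30.0, -95.0, -77.0], [0.51, 0.85, 0.48]]
[0.5, 1.55, 1.5, 
[... 965 characters left out ...]
.3]]
[0.82, 1.09, 0.38, [-0.6, -0.0, 0.55], [-1, 0, 1], [19.0, -67.0, 66.0, -135.0, -167.0, -151.0], [-0.62, 0.0, 0.57]]
[0.77, 0.99, 0.33, [-0.6, -0.3, 0.55], [0, -1, 1], [-138.0, 43.0, 72.0, -6.0, -152.0, 141.0], [-0.53, -0.32, 0.55]]
[0.75, 0.98, 0.33, [-0.6, -0.0, 0.55], [-1, 0, 0], [19.0, -67.0, 66.0, -135.0, -167.0, -151.0], [-0.66, 0.0, 0.52]]
[0.67, 0.91, 0.34, [-0.6, -0.0, 0.55], [-1, -1, 1], [19.0, -67.0, 66.0, -135.0, -167.0, -151.0], [-0.61, -0.05, 0.57]]
[0.66, 0.91, 0.37, [-0.6, -0.3, 0.55], [0, 0, 1], [-138.0, 43.0, 72.0, -6.0, -152.0, 141.0], [-0.54, -0.26, 0.58]]
[0.6, 0.79, 0.28, [-0.6, -0.3, 0.55], [0, -1, 0], [-138.0, 43.0, 72.0, -6.0, -152.0, 141.0], [-0.55, -0.36, 0.5]]
```

```bash
cat > f.py <<'E'
from g import *
rng=np.random.default_rng(2)
for tau in(25,20,15,10):
  for b in(0,-8,8,-14):
    t=np.radians(tau);yt=-np.array([np.cos(th)*np.cos(t),np.sin(th)*np.cos(t),np.sin(t)]);z0=np.array([np.cos(th)*np.sin(t),np.sin(th)*np.sin(t),-np.cos(t)])
    z=Ro.from_rotvec(np.radians(b)*yt).apply(z0);T=np.c_[np.cross(yt,z),yt,z];r=[]
    for h in(.11,.02):
      S=set()
      for i in range(8):
        s,f=ik6(rng.uniform(lo,hi),lc+zl*h,T,**K)
        if abs(f).max()<1e-4:S.add(tuple(int(v) for v in s.round(0)))
      r.append((h,S))
    print(tau,b,r)
E
cat > sC.py <<'E'
from srch import *
T=Ro.from_euler("xyz",[-150.2,-2.1,-87.6],degrees=True).as_matrix()
w=np.array([-.03,1,0.]);w/=np.linalg.norm(w)
search(T,np.array([25.5,-6.7,-49.2,33.9,-24.1,-51]),w,np.arange(-.8,1.,.2),np.arange(-.8,.81,.2),[.2,.35,.5,.7],20)
E
sed -i 's/\*\.6$/*1.0/;s/q2=simr(q,t,.6,2)/q2=simr(q,t,.6,3)/' srch.py
timeout 400 python3 sC.py > sC.txt & timeout 200 python3 f.py; wait; cat sC.txt; date
```

```text
25 0 [(0.11, {(23, -1, -44, 21, -25, -38)}), (0.02, {(15, 9, -51, 45, -7, -57)})]
25 -8 [(0.11, {(17, 0, -34, -3, -30, -11)}), (0.02, {(16, 10, -33, -7, -20, -6)})]
25 8 [(0.11, {(26, -1, -50, 41, -27, -59)}), (0.02, {(7, 9, -56, 86, -10, -89)})]
25 -14 [(0.11, {(10, 2, -27, -18, -36, 8)}), (0.02, {(9, 12, -25, -24, -29, 15)})]
20 0 [(0.11, {(23, 1, -36, 12, -34, -29)}), (0.02, {(21, 11, -39, 16, -22, -32)})]
20 -8 [(0.11, {(16, 2, -29, -5, -38, -9)}), (0.02, {(15, 12, -28, -8, -29, -5)})]
20 8 [(0.11, {(27, 2, -42, 28, -35, -48)}), (0.02, {(22, 11, -47, 42, -21, -58)})]
20 -14 [(0.11, {(10, 4, -23, -17, -43, 5)}), (0.02, {(9, 13, -22, -21, -35, 11)})]
15 0 [(0.11, {(22, 4, -30, 7, -42, -24)}), (0.02, {(20, 13, -31, 9, -32, -24)})]
15 -8 [(0.11, {(15, 5, -24, -6, -45, -8)}), (0.02, {(14, 14, -24, -8, -36, -4)})]
15 8 [(0.11, {(27, 4, -35, 20, -42, -40)}), (0.02, {(24, 13, -38, 26, -30, -44)})]
15 -14 [(0.11, {(10, 6, -19, -16, -49, 4)}), (0.02, {(9, 15, -19, -19, -41, 8)})]
10 0 [(0.11, {(21, 7, -25, 4, -49, -21)}), (0.02, {(19, 15, -25, 4, -40, -20)})]
10 -8 [(0.11, {(14, 8, -19, -7
[... 1749 characters left out ...]
5]]
[1.82, 2.83, 1.43, [0.6, 0.2, 0.2], [0, 0, -1], [40.0, 4.0, -49.0, 54.0, -24.0, -85.0], [0.6, 0.21, 0.09]]
[1.75, 2.17, 0.6, [0.6, -0.0, 0.2], [0, 1, -1], [21.0, -1.0, -51.0, 43.0, -16.0, -56.0], [0.6, 0.11, 0.13]]
[1.73, 2.25, 0.74, [0.4, -0.0, 0.35], [0, 0, -1], [55.0, -35.0, -48.0, 28.0, -63.0, -61.0], [0.42, -0.01, 0.24]]
[1.66, 1.89, 0.33, [-0.8, -0.0, 0.35], [-1, 0, 0], [-169.0, 54.0, 72.0, -8.0, -136.0, 167.0], [-0.8, 0.0, 0.29]]
[1.61, 1.73, 0.18, [0.4, 0.2, 0.2], [1, -1, -1], [72.0, -14.0, -58.0, 41.0, -45.0, -98.0], [0.51, 0.13, 0.17]]
[1.55, 1.59, 0.06, [-0.8, -0.0, 0.35], [-1, -1, 0], [-169.0, 54.0, 72.0, -8.0, -136.0, 167.0], [-0.79, -0.09, 0.3]]
Mon Nov 30 21:34:09 UTC 2026
```

Run:
```python
from g import *
q=np.array([7.3,1.4,-58,72.7,-4.3,-75.8])
for h in(.06,.045,.03,.015,.003):
    for k in range(2):
        x,R=full(q,**K);d=R.T@(lc+zl*h-x)/.2
        q=simr(q,d,.6,2)
    x,R=full(q,**K)
    print(h,"d",d.round(3),show(q),"perr",(R.T@(lc+zl*h-x)*1000).round(1),"tau",np.degrees(np.arcsin(-R[2,1])).round(1),"yaw y",np.degrees(np.arctan2(-R[1,1],-R[0,1])).round(1))
```

```text
0.06 d [-0.002  0.025  0.022] ([0.602, -0.007, 0.153], 'rpy', [-151.4, -1.9, -87.4], 'z', [0.479, -0.008, -0.878], 'q', [2.8, 2.9, -58.3, 82.5, -1.8, -81.8]) perr [-0.3  2.5  2.3] tau 28.6 yaw y 3.7
0.045 d [-0.001  0.02   0.032] ([0.609, -0.007, 0.141], 'rpy', [-152.5, -1.9, -87.4], 'z', [0.463, -0.008, -0.887], 'q', [-0.8, 4.7, -57.7, 90.7, -0.1, -86.8]) perr [-0.1  2.   3.1] tau 27.5 yaw y 3.6
0.03 d [-0.001  0.021  0.032] ([0.617, -0.007, 0.128], 'rpy', [-153.6, -1.8, -87.4], 'z', [0.445, -0.008, -0.895], 'q', [-0.8, 6.7, -56.8, 91.0, -0.1, -87.1]) perr [-0.1  2.   3.1] tau 26.4 yaw y 3.6
0.015 d [-0.001  0.021  0.031] ([0.624, -0.006, 0.114], 'rpy', [-154.7, -1.8, -87.3], 'z', [0.428, -0.009, -0.904], 'q', [-0.9, 8.7, -56.0, 91.4, -0.1, -87.4]) perr [-0.1  2.   2.9] tau 25.3 yaw y 3.5
0.003 d [-0.001  0.017  0.025] ([0.63, -0.006, 0.103], 'rpy', [-155.6, -1.8, -87.3], 'z', [0.414, -0.009, -0.91], 'q', [-1.0, 10.3, -55.3, 91.8, -0.1, -87.7]) perr [-0.1  1.6  2.3] tau 24.4 yaw y 3.5
```

Run:
```python
from g import *
T=Ro.from_euler("xyz",[-150.2,-2.1,-87.6],degrees=True).as_matrix()
for X in((.5,-.12,.22),(.55,-.14,.22),(.48,-.15,.18)):
    q,f=ik6(np.array([20,-6.7,-49.2,33.9,-24.1,-51]),np.array(X),T,.6,**K);print(X,q.round(0),abs(f).max().round(3))
    for dd in((0,0,-1),(-.5,0,-1)):
        qq=q;s=[]
        for i in range(5):
            x,R=full(qq,**K);d=R.T@(.5*np.array(dd));qq=simr(qq,d,.6,2);x,R=full(qq,**K)
            s.append((x.round(2).tolist(),d.round(2).tolist(),"tau",np.degrees(np.arcsin(-R[2,1])).round(1),"lat",np.degrees(np.arcsin(R[2,0])).round(1),qq[3:5].round(0).tolist()))
        print(dd,*s,sep="\n ")
```

```text
(0.5, -0.12, 0.22) [ 13. -12. -50.  18. -24. -24.] 0.0
(0, 0, -1)
 ([0.5, -0.13, 0.13], [-0.02, 0.25, 0.43], 'tau', np.float64(28.8), 'lat', np.float64(0.8), [25.0, -6.0])
 ([0.5, -0.14, 0.03], [-0.01, 0.24, 0.44], 'tau', np.float64(29.0), 'lat', np.float64(-0.7), [-12.0, -0.0])
 ([0.5, -0.14, -0.07], [0.01, 0.24, 0.44], 'tau', np.float64(29.0), 'lat', np.float64(-0.7), [-63.0, -9.0])
 ([0.5, -0.14, -0.17], [0.01, 0.24, 0.44], 'tau', np.float64(29.0), 'lat', np.float64(-0.7), [-104.0, -18.0])
 ([0.51, -0.15, -0.26], [0.01, 0.24, 0.44], 'tau', np.float64(28.6), 'lat', np.float64(-1.6), [-125.0, -28.0])
(-0.5, 0, -1)
 ([0.46, -0.13, 0.14], [-0.03, 0.46, 0.31], 'tau', np.float64(28.8), 'lat', np.float64(0.6), [17.0, -12.0])
 ([0.42, -0.15, 0.06], [-0.02, 0.46, 0.32], 'tau', np.float64(28.9), 'lat', np.float64(-1.0), [-8.0, -2.0])
 ([0.38, -0.15, -0.03], [-0.01, 0.46, 0.32], 'tau', np.float64(28.9), 'lat', np.float64(-1.0), [-65.0, -15.0])
 ([0.33, -0.15, -0.12], [-0.01, 0.46, 0.32], 'tau', np.float64(28.9), 'lat', np.float64(-1.0), [-101.0, -26.0])
 ([0.3, -0.17, -0.18], [-0.01, 0.46, 0
[... 1717 characters left out ...]
.float64(0.4), [-123.0, -27.0])
 ([0.5, -0.18, -0.29], [-0.0, 0.24, 0.44], 'tau', np.float64(28.2), 'lat', np.float64(-1.8), [-122.0, -27.0])
(-0.5, 0, -1)
 ([0.44, -0.17, 0.1], [-0.03, 0.46, 0.31], 'tau', np.float64(29.4), 'lat', np.float64(0.4), [5.0, -6.0])
 ([0.4, -0.17, 0.01], [-0.02, 0.46, 0.31], 'tau', np.float64(29.4), 'lat', np.float64(0.4), [-44.0, -9.0])
 ([0.35, -0.17, -0.08], [-0.02, 0.46, 0.31], 'tau', np.float64(29.4), 'lat', np.float64(0.4), [-86.0, -21.0])
 ([0.31, -0.18, -0.15], [-0.02, 0.46, 0.31], 'tau', np.float64(28.7), 'lat', np.float64(-0.9), [-103.0, -28.0])
 ([0.28, -0.21, -0.21], [-0.01, 0.46, 0.32], 'tau', np.float64(27.6), 'lat', np.float64(-3.3), [-98.0, -28.0])
```

>>> carry_out(deltas=[[[0,0.03,0.12,0,1],[0,0.03,0.12,0,1]]])

```text
clock: 14.75
tool_pos: [0.6072, -0.0095, 0.1522]
orientation: [-151.5, -2.1, -87.5]
force: [0.1, 7.2, -0.3]
opening: 0.0882
gripper_force: 0.0
```

>>> carry_out(deltas=[[[0,0.02,0.1,0,1],[0,0.02,0.1,0,1]]])

```text
clock: 14.95
tool_pos: [0.6134, -0.0105, 0.1415]
orientation: [-152.4, -2.0, -87.5]
force: [-0.4, -0.3, 0.3]
opening: 0.0879
gripper_force: 0.0
```

```bash
cat > st.py <<'E'
from h import *
from g import lc,zl,xl,full,K
o=ctrl.get_obs();x,R=full(o["joint_pos"],**K);v=lc-x
print("model",x.round(4),"tau",np.degrees(np.arcsin(-R[2,1])).round(1),"lat",np.degrees(np.arcsin(R[2,0])).round(1),"h",round(-float(v@zl),4),"off along xl",round(-float(v@xl),4),"offy",round(-float(v@np.cross(zl,xl)),4),"dz",R[:,2].round(3))
for h in(.04,.006): cmd(lc+zl*h)
E
python3 st.py; date
```

```text
model [ 0.6134 -0.0107  0.1412] tau 27.6 lat 2.0 h 0.0464 off along xl 0.0059 offy -0.0039 dz [ 0.464 -0.01  -0.886]
cmd [-0.02, 0.029, 0.034] 0 at [ 0.6134 -0.0105  0.1415] [-152.42   -1.96  -87.54] F [-0.4 -0.3  0.3] q [ -0.8   5.1 -57.3  89.9  -0.2 -86.1] t 14.95
cmd [-0.025, 0.022, 0.204] 0 at [ 0.6134 -0.0105  0.1415] [-152.42   -1.96  -87.54] F [-0.4 -0.3  0.3] q [ -0.8   5.1 -57.3  89.9  -0.2 -86.1] t 14.95
Mon Nov 30 21:35:29 UTC 2026
```

>>> carry_out(deltas=[[[-0.02,0.03,0.1,0,1],[-0.02,0.03,0.1,0,1]]])

```text
clock: 15.15
tool_pos: [0.6166, -0.0052, 0.1298]
orientation: [-153.5, -1.9, -87.4]
force: [-0.2, -0.4, 0.5]
opening: 0.0875
gripper_force: 0.0
```

>>> carry_out(deltas=[[[0,0.03,0.08,0,1],[0,0.03,0.08,0,1]]])

```text
clock: 15.35
tool_pos: [0.6186, -0.0063, 0.1207]
orientation: [-154.3, -1.9, -87.4]
force: [-0.5, -0.3, -0.0]
opening: 0.0878
gripper_force: 0.0
```

```bash
python3 st.py
```

```text
model [ 0.6185 -0.0065  0.1204] tau 25.7 lat 1.9 h 0.0257 off along xl 0.0001 offy 0.0001 dz [ 0.435 -0.01  -0.9  ]
cmd [0.003, 0.007, -0.07] 0 at [ 0.6186 -0.0063  0.1207] [-154.27   -1.89  -87.44] F [-0.5 -0.3 -0. ] q [ -1.    7.6 -56.6  91.6  -0.2 -87.6] t 15.35
cmd [-0.002, -0.006, 0.1] 0 at [ 0.6186 -0.0063  0.1207] [-154.27   -1.89  -87.44] F [-0.5 -0.3 -0. ] q [ -1.    7.6 -56.6  91.6  -0.2 -87.6] t 15.35
```

>>> carry_out(deltas=[[[0,0.0,0.09,0,1],[0,0.0,0.09,0,1]]])

```text
clock: 15.55
tool_pos: [0.6281, -0.0067, 0.1116]
orientation: [-155.0, -1.9, -87.5]
force: [-0.1, -0.9, 0.8]
opening: 0.0877
gripper_force: 0.0
```

>>> carry_out(deltas=[[[0,0.01,0.08,0,1],[0,0.01,0.08,0,1]]])

```text
clock: 15.75
tool_pos: [0.6337, -0.007, 0.1025]
orientation: [-155.7, -1.9, -87.5]
force: [-0.3, -0.5, 0.3]
opening: 0.0878
gripper_force: 0.0
```

```bash
python3 st.py
```

```text
model [ 0.6337 -0.0072  0.1022] tau 24.3 lat 1.9 h 0.0025 off along xl 0.0041 offy -0.0013 dz [ 0.413 -0.012 -0.911]
cmd [-0.0, 0.04, -0.183] 0 at [ 0.6337 -0.007   0.1025] [-155.67   -1.87  -87.48] F [-0.3 -0.5  0.3] q [ -1.2  10.7 -54.9  92.2  -0.2 -88.1] t 15.75
cmd [-0.005, 0.023, -0.014] 0 at [ 0.6337 -0.007   0.1025] [-155.67   -1.87  -87.48] F [-0.3 -0.5  0.3] q [ -1.2  10.7 -54.9  92.2  -0.2 -88.1] t 15.75
```

>>> carry_out(deltas=[[[0,0.02,-0.01,0,-1],[0,0.02,-0.01,0,-1],[0,0.02,-0.01,0,-1],[0,0.02,-0.01,0,-1],[0,0.02,-0.01,0,-1]]])

```text
clock: 16.25
tool_pos: [0.6278, -0.0072, 0.1035]
orientation: [-155.7, -1.9, -87.5]
force: [-5.4, -0.5, 0.9]
opening: 0.0533
gripper_force: 2.4
```

>>> carry_out(deltas=[[[0,0,0,0,-1],[0,0,0,0,-1],[0,0,0,0,-1]]])

```text
clock: 16.55
tool_pos: [0.6279, -0.0072, 0.1037]
orientation: [-155.7, -1.9, -87.5]
force: [-5.9, -0.1, 3.0]
opening: 0.0513
gripper_force: 29.6
```

```bash
python3 st.py
python3 - <<'E'
from g import *
from plant import ctrl
q=ctrl.get_obs()["joint_pos"];x0,R=full(q,**K)
print("zl in tool",(R.T@zl).round(4))
for s in np.arange(.02,.161,.02):
    q,f=ik6(q,x0+zl*s,R,.6,**K);print(round(s,2),q.round(0),abs(f).max().round(4))
E
```

```text
model [ 0.6278 -0.0074  0.1034] tau 24.3 lat 1.9 h 0.0064 off along xl -0.0004 offy -0.0013 dz [ 0.413 -0.012 -0.911]
cmd [-0.0, 0.016, -0.166] 0 at [ 0.6279 -0.0072  0.1037] [-155.67   -1.88  -87.49] F [-5.9 -0.1  3. ] q [ -1.2  10.1 -55.5  92.1  -0.2 -88. ] t 16.55
cmd [-0.005, -0.001, 0.003] 0 at [ 0.6279 -0.0072  0.1037] [-155.67   -1.88  -87.49] F [-5.9 -0.1  3. ] q [ -1.2  10.1 -55.5  92.1  -0.2 -88. ] t 16.55
zl in tool [ 0.0291  0.099  -0.9946]
0.02 [ 17.   8. -51.  45. -11. -57.] 0.0
0.04 [ 20.   6. -48.  35. -15. -50.] 0.0
0.06 [ 22.   4. -47.  30. -19. -46.] 0.0
0.08 [ 23.   2. -46.  27. -22. -43.] 0.0
0.1 [ 24.  -0. -44.  24. -26. -41.] 0.0
0.12 [ 25.  -3. -43.  22. -29. -40.] 0.0
0.14 [ 26.  -5. -42.  21. -32. -38.] 0.0
0.16 [ 26.  -7. -41.  20. -35. -38.] 0.0
```

>>> carry_out(deltas=[[[0.0,0.001,-0.012,0,-1],[0.001,0.003,-0.03,0,-1],[0.002,0.005,-0.05,0,-1],[0.002,0.008,-0.075,0,-1],[0.003,0.01,-0.1,0,-1]]])

```text
clock: 17.05
tool_pos: [0.6182, -0.0073, 0.1198]
orientation: [-155.8, -1.9, -87.5]
force: [14.9, -3.9, -18.0]
opening: 0.0505
gripper_force: 29.7
```

```bash
python3 st.py; python3 -c "
from h import *;o=ctrl.get_obs();print(o['opening'],o['gripper_force'])"
```

```text
model [ 0.6182 -0.0074  0.1196] tau 24.2 lat 1.9 h 0.0252 off along xl -0.0006 offy -0.0008 dz [ 0.411 -0.012 -0.912]
cmd [-0.001, 0.005, -0.072] 0 at [ 0.6182 -0.0073  0.1198] [-155.8    -1.88  -87.48] F [ 14.9  -3.9 -18. ] q [ 16.8   8.5 -50.7  44.7 -10.7 -56.5] t 17.05
cmd [-0.006, -0.012, 0.097] 0 at [ 0.6182 -0.0073  0.1198] [-155.8    -1.88  -87.48] F [ 14.9  -3.9 -18. ] q [ 16.8   8.5 -50.7  44.7 -10.7 -56.5] t 17.05
0.050520539863900524 29.707808643579483
```

>>> carry_out(deltas=[[[0.001,0.004,-0.04,0,-1],[0.002,0.008,-0.08,0,-1],[0.003,0.012,-0.12,0,-1],[0.005,0.016,-0.16,0,-1],[0.006,0.02,-0.2,0,-1]]])

```text
clock: 17.55
tool_pos: [0.5979, -0.0086, 0.1548]
orientation: [-155.8, -1.9, -87.5]
force: [11.6, -1.8, -15.1]
opening: 0.0507
gripper_force: 29.6
```

```bash
python3 st.py; python3 -c "
from h import *;o=ctrl.get_obs();print(o['opening'],o['gripper_force']);w=ctrl.snapshot('wrist');save(w,'w5')"
```

```text
model [ 0.598  -0.0087  0.1545] tau 24.2 lat 1.9 h 0.0656 off along xl -0.0006 offy -0.0012 dz [ 0.411 -0.012 -0.911]
cmd [-0.009, -0.016, 0.128] 0 at [ 0.5979 -0.0086  0.1548] [-155.77   -1.87  -87.5 ] F [ 11.6  -1.8 -15.1] q [ 21.5   4.1 -46.8  29.9 -18.9 -45.3] t 17.55
cmd [-0.014, -0.033, 0.297] 0 at [ 0.5979 -0.0086  0.1548] [-155.77   -1.87  -87.5 ] F [ 11.6  -1.8 -15.1] q [ 21.5   4.1 -46.8  29.9 -18.9 -45.3] t 17.55
0.05069228332543777 29.571828693151474
```

View pics/w5.png

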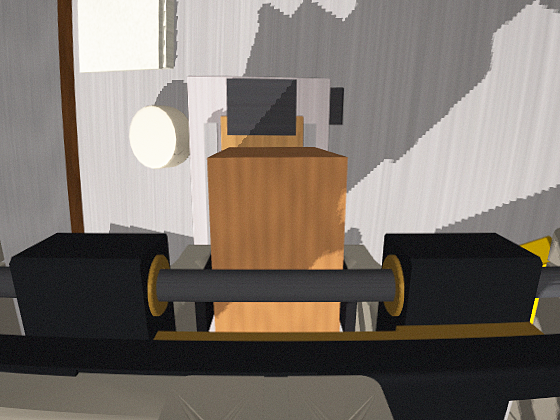

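The lid is held between the pads (top face at columns 210–345) and is coming up. The board is still seated under the claw at row ~130. I'll keep drawing along the axis.

>>> carry_out(deltas=[[[0.001,0.004,-0.04,0,-1],[0.002,0.008,-0.08,0,-1],[0.003,0.012,-0.12,0,-1],[0.005,0.016,-0.16,0,-1],[0.006,0.02,-0.2,0,-1]]])

```text
clock: 18.1
tool_pos: [0.5782, -0.0095, 0.192]
orientation: [-155.6, -1.9, -87.5]
force: [0.5, 0.8, 0.1]
opening: 0.0502
gripper_force: 30.0
```

>>> carry_out(deltas=[[[0.002,0.008,-0.08,0,-1],[0.006,0.02,-0.2,0,-1],[0.01,0.04,-0.4,0,-1],[0.01,0.04,-0.4,0,-1]]])

```text
clock: 18.5
tool_pos: [0.5385, -0.0103, 0.2663]
orientation: [-155.2, -1.7, -87.4]
force: [0.8, 0.8, -1.1]
opening: 0.0506
gripper_force: 30.0
```

```bash
python3 st.py; python3 -c "
from h import *;o=ctrl.get_obs();print(o['opening'],o['gripper_force'],o['orientation'])"
cat > sD.py <<'E'
from srch import *
from plant import ctrl
o=ctrl.get_obs();q0=o["joint_pos"];T=full(q0,**K)[1]
w=np.array([0,1,0.])
search(T,q0,w,np.arange(-.9,1.01,.15),np.arange(-.75,.31,.15),[.22,.32,.45,.6],14)
E
timeout 400 python3 sD.py
```

```text
model [ 0.5386 -0.0105  0.2661] tau 24.8 lat 1.7 h 0.192 off along xl 0.0037 offy -0.0003 dz [ 0.42  -0.008 -0.907]
cmd [-0.021, -0.051, 0.759] 0 at [ 0.5385 -0.0103  0.2663] [-155.2    -1.71  -87.43] F [ 0.8  0.8 -1.1] q [ 27.5  -9.3 -39.9  18.8 -38.7 -37.1] t 18.5
cmd [-0.025, -0.066, 0.929] 0 at [ 0.5385 -0.0103  0.2663] [-155.2    -1.71  -87.43] F [ 0.8  0.8 -1.1] q [ 27.5  -9.3 -39.9  18.8 -38.7 -37.1] t 18.5
0.050607605462120994 29.997889548540115 [-155.19513371   -1.7141125   -87.43321565]
[2.81, 2.89, 0.11, [0.45, 0.15, 0.22], [-1, -1, -1], [57.0, -13.0, -53.0, 33.0, -41.0, -78.0], [0.4, 0.08, 0.2]]
[2.73, 3.07, 0.48, [0.45, 0.15, 0.22], [0, 0, -1], [57.0, -13.0, -53.0, 33.0, -41.0, -78.0], [0.48, 0.16, 0.13]]
[2.68, 2.7, 0.02, [0.45, 0.0, 0.22], [-1, 1, -1], [37.0, -18.0, -55.0, 26.0, -37.0, -53.0], [0.4, 0.09, 0.2]]
[2.3, 2.89, 0.84, [0.45, 0.15, 0.22], [-1, 0, -1], [57.0, -13.0, -53.0, 33.0, -41.0, -78.0], [0.38, 0.17, 0.18]]
[2.3, 2.64, 0.49, [0.3, 0.15, 0.22], [0, -1, -1], [101.0, -33.0, -58.0, 25.0, -72.0, -108.0], [0.32, 0.08, 0.23]]
[2.26, 3.13, 1.25, [0.45, 0.0, 0.22
[... 269 characters left out ...]
, -53.0], [0.47, 0.11, 0.16]]
[2.16, 2.24, 0.11, [0.3, 0.0, 0.32], [-1, 0, 0], [91.0, -50.0, -49.0, 24.0, -91.0, -88.0], [0.32, 0.0, 0.32]]
[2.06, 2.08, 0.04, [-0.3, 0.15, 0.45], [0, 0, -1], [-38.0, -77.0, 10.0, -33.0, -153.0, 8.0], [-0.27, 0.14, 0.37]]
[1.99, 2.34, 0.5, [0.45, 0.15, 0.22], [0, -1, -1], [57.0, -13.0, -53.0, 33.0, -41.0, -78.0], [0.47, 0.05, 0.16]]
[1.94, 2.99, 1.49, [0.45, 0.0, 0.22], [0, 0, -1], [37.0, -18.0, -55.0, 26.0, -37.0, -53.0], [0.48, -0.01, 0.13]]
[1.88, 2.01, 0.19, [0.6, 0.0, 0.22], [0, 0, -1], [24.0, -0.0, -39.0, 21.0, -30.0, -38.0], [0.6, 0.0, 0.09]]
[1.86, 2.77, 1.3, [0.3, 0.15, 0.22], [0, 0, -1], [101.0, -33.0, -58.0, 25.0, -72.0, -108.0], [0.32, 0.19, 0.19]]
```

```bash
cat > gr.py <<'E'
from g import *
import itertools
from plant import ctrl
q0=ctrl.get_obs()["joint_pos"];T=full(q0,**K)[1]
dirs=[np.array(d)/np.linalg.norm(d) for d in itertools.product((-1,0,1),repeat=3) if any(d)]
def greedy(X,seed,n,zmin,rmin,rows=2,verbose=True):
    q,f=ik6(seed,np.array(X),T,.6,**K);print("start",X,q.round(0),abs(f).max().round(3))
    for i in range(n):
        best=None
        x,R=full(q,**K);t0=np.degrees(np.arccos(-R[2,2]))
        for d in dirs:
            c=R.T@d*1.0
            q2=simr(q,c,.6,rows);x2,R2=full(q2,**K)
            if x2[2]<zmin or np.hypot(*x2[:2])<rmin: continue
            t=np.degrees(np.arccos(-R2[2,2]))
            if best is None or t<best[0]: best=(t,q2,d,x2,R2)
        t,q,d,x,R=best;print(i,d.round(1),"tool",None,"tilt",t.round(1),"z",R[:,2].round(3),x.round(2),q.round(0))
        if t<1 : break
E
cat > g1.py <<'E'
from gr import *
greedy((.47,.05,.26),q0,10,.19,.36)
E
cat > g2.py <<'E'
from gr import *
greedy((-.8,0,.45),np.array([-169,45,65,-8,-130,160.]),10,.25,.4)
E
cat > g3.py <<'E'
from gr import *
greedy((.4,-.2,.28),q0,10,.17,.38)
E
for i in 1 2 3; do timeout 250 python3 g$i.py > g$i.txt & done; wait; cat g1.txt g2.txt g3.txt
```

```text
this script no longer has the robot
start (-0.8, 0, 0.45) [-168.   48.   72.   -7. -136.  167.] 0.047
0 [-0.7  0.   0.7] tool None tilt 21.0 z [ 0.359  0.003 -0.933] [-0.75  0.    0.44] [-168.   47.   72.   -6. -136.  167.]
1 [-0.7  0.   0.7] tool None tilt 19.2 z [ 0.33   0.009 -0.944] [-0.75  0.    0.45] [-167.   45.   72.   -5. -135.  167.]
2 [-0.7  0.   0.7] tool None tilt 17.4 z [ 0.299  0.015 -0.954] [-0.75  0.01  0.47] [-167.   44.   72.   -4. -135.  168.]
3 [-0.7  0.   0.7] tool None tilt 15.6 z [ 0.268  0.021 -0.963] [-0.74  0.01  0.48] [-167.   43.   72.   -3. -134.  168.]
4 [-0.7  0.   0.7] tool None tilt 13.8 z [ 0.236  0.028 -0.971] [-0.75  0.01  0.5 ] [-167.   42.   72.   -2. -133.  169.]
5 [-0.7  0.   0.7] tool None tilt 11.9 z [ 0.204  0.035 -0.978] [-0.75  0.01  0.51] [-166.   42.   72.   -1. -132.  169.]
6 [-0.7  0.   0.7] tool None tilt 10.1 z [ 0.17   0.041 -0.985] [-0.75  0.01  0.52] [-166.   41.   72.   -0. -131.  169.]
7 [-0.7  0.   0.7] tool None tilt 8.3 z [ 0.136  0.048 -0.99 ] [-0.75  0.01  0.53] [-166.   40.   72.    1. -130.  170.]
8 [-0.7  0.   0.7] tool
[... 699 characters left out ...]
[ 55. -17. -58.  26. -39. -71.]
4 [0.6 0.6 0.6] tool None tilt 19.6 z [ 0.335  0.004 -0.942] [0.46 0.15 0.23] [ 54. -10. -45.  22. -45. -65.]
5 [-0.6 -0.6 -0.6] tool None tilt 19.6 z [ 0.335  0.004 -0.942] [0.4  0.09 0.17] [ 55. -17. -58.  26. -39. -71.]
6 [0.6 0.6 0.6] tool None tilt 19.6 z [ 0.335  0.004 -0.942] [0.46 0.15 0.23] [ 54. -10. -45.  22. -45. -65.]
7 [-0.6 -0.6 -0.6] tool None tilt 19.6 z [ 0.335  0.004 -0.942] [0.4  0.09 0.17] [ 55. -17. -58.  26. -39. -71.]
8 [0.6 0.6 0.6] tool None tilt 19.6 z [ 0.335  0.004 -0.942] [0.46 0.15 0.23] [ 54. -10. -45.  22. -45. -65.]
9 [-0.6 -0.6 -0.6] tool None tilt 19.6 z [ 0.335  0.004 -0.942] [0.4  0.09 0.17] [ 55. -17. -58.  26. -39. -71.]
```

```bash
cat > plan.py <<'E'
from g import *
def plan(q,wps,turns):
    x,R=full(q,**K)
    for X,t in zip(wps,turns):
        X=np.array(X);d=R.T@(X-x)/.2;T=R@Ro.from_euler("z",2*np.pi*t).as_matrix()
        n=8
        for k in range(1,n+1):
            Tk=R@Ro.from_euler("z",2*np.pi*t*k/n).as_matrix();q2,f=ik6(q,x+(X-x)*k/n,Tk,.6,**K);j=abs(q2-q).max()*n/5;q=q2
            e=abs(f).max()
        print(d.round(2).tolist(),t,"|",X,q.round(0),"err",e.round(3),"deg/row",j.round(0))
        x,R=X,T
    return q
E
cat > p1.py <<'E'
from plan import *
from plant import ctrl
q=ctrl.get_obs()["joint_pos"]
plan(q,[(.50,-.12,.40),(.42,-.27,.48),(.28,-.40,.50),(.10,-.48,.50),(-.09,-.50,.50),(-.27,-.44,.50),(-.43,-.32,.48),(-.55,-.17,.46),(-.64,0,.44)],[0,.05,.08,.08,.06,0,0,0,0])
E
python3 p1.py
```

```text
[0.56, -0.08, -0.68] 0 | [ 0.5  -0.12  0.4 ] [ 13. -15. -22.   7. -59. -12.] err 0.0 deg/row 5.0
[0.74, 0.23, -0.52] 0.05 | [ 0.42 -0.27  0.48] [-15. -14.  -6.  -6. -73.   0.] err 0.0 deg/row 6.0
[0.78, 0.4, -0.38] 0.08 | [ 0.28 -0.4   0.5 ] [-47.  -9.   4. -18. -86.   2.] err 0.0 deg/row 6.0
[0.86, 0.31, -0.37] 0.08 | [ 0.1  -0.48  0.5 ] [-76.  -2.  13. -24. -97.  -2.] err 0.0 deg/row 5.0
[0.85, 0.16, -0.4] 0.06 | [-0.09 -0.5   0.5 ] [ -99.    6.   22.  -26. -107.   -3.] err 0.0 deg/row 4.0
[0.84, 0.24, -0.38] 0 | [-0.27 -0.44  0.5 ] [-118.   12.   28.  -25. -116.   15.] err 0.0 deg/row 4.0
[0.81, 0.54, -0.25] 0 | [-0.43 -0.32  0.48] [-136.   17.   32.  -20. -121.   34.] err 0.0 deg/row 4.0
[0.64, 0.7, -0.17] 0 | [-0.55 -0.17  0.46] [-152.   24.   36.  -14. -124.   52.] err 0.0 deg/row 3.0
[0.51, 0.81, -0.11] 0 | [-0.64  0.    0.44] [-166.   32.   44.   -8. -126.   69.] err 0.0 deg/row 3.0
```

>>> carry_out(deltas=[[[0.56,-0.08,-0.68,0,-1],[0.56,-0.08,-0.68,0,-1],[0.56,-0.08,-0.68,0,-1],[0.56,-0.08,-0.68,0,-1],[0.56,-0.08,-0.68,0,-1]]])

```text
clock: 19.0
tool_pos: [0.5018, -0.122, 0.3995]
orientation: [-155.2, -1.8, -87.6]
force: [-0.6, -0.6, -0.9]
opening: 0.0506
gripper_force: 30.0
```

>>> carry_out(deltas=[[[0.74,0.23,-0.52,0.05,-1],[0.74,0.23,-0.52,0.05,-1],[0.74,0.23,-0.52,0.05,-1],[0.74,0.23,-0.52,0.05,-1],[0.74,0.23,-0.52,0.05,-1]]])

```text
clock: 19.5
tool_pos: [0.4218, -0.2727, 0.4773]
orientation: [-156.0, 5.5, -104.2]
force: [-0.4, -0.1, -0.7]
opening: 0.0504
gripper_force: 30.0
```

>>> carry_out(deltas=[[[0.78,0.4,-0.38,0.08,-1],[0.78,0.4,-0.38,0.08,-1],[0.78,0.4,-0.38,0.08,-1],[0.78,0.4,-0.38,0.08,-1],[0.78,0.4,-0.38,0.08,-1]]])

```text
clock: 20.0
tool_pos: [0.281, -0.4016, 0.4962]
orientation: [-161.6, 16.2, -131.7]
force: [0.3, -0.6, -2.0]
opening: 0.0502
gripper_force: 29.7
```

>>> carry_out(deltas=[[[0.86,0.31,-0.37,0.08,-1],[0.86,0.31,-0.37,0.08,-1],[0.86,0.31,-0.37,0.08,-1],[0.86,0.31,-0.37,0.08,-1],[0.86,0.31,-0.37,0.08,-1]]])

```text
clock: 20.5
tool_pos: [0.1004, -0.4809, 0.4953]
orientation: [-172.0, 23.0, -161.5]
force: [0.7, -1.3, -0.6]
opening: 0.0505
gripper_force: 29.7
```

>>> carry_out(deltas=[[[0.85,0.16,-0.4,0.06,-1],[0.85,0.16,-0.4,0.06,-1],[0.85,0.16,-0.4,0.06,-1],[0.85,0.16,-0.4,0.06,-1],[0.85,0.16,-0.4,0.06,-1]]])

```text
clock: 21.0
tool_pos: [-0.0882, -0.4994, 0.4971]
orientation: [178.5, 24.4, 175.1]
force: [0.3, -1.1, -1.3]
opening: 0.0504
gripper_force: 29.7
```

>>> carry_out(deltas=[[[0.84,0.24,-0.38,0,-1],[0.84,0.24,-0.38,0,-1],[0.84,0.24,-0.38,0,-1],[0.84,0.24,-0.38,0,-1],[0.84,0.24,-0.38,0,-1]]])

```text
clock: 21.5
tool_pos: [-0.2683, -0.4375, 0.4983]
orientation: [178.5, 24.4, 175.2]
force: [0.6, -1.6, -1.9]
opening: 0.0503
gripper_force: 29.7
```

```bash
cat > gb.py <<'E'
from h import *
from g import *
import sys
o=ctrl.get_obs();lean();print(o["opening"],o["gripper_force"])
q=np.clip(o["joint_pos"],lo+.01,hi-.01)
E
cat > p2.py <<'E'
exec(open("gb.py").read())
from plan import plan
q=plan(q,[(-.43,-.32,.48),(-.55,-.17,.46),(-.64,0,.44)],[0,0,0])
import itertools
dirs=[np.array(d)/np.linalg.norm(d) for d in itertools.product((-1,-.5,0,.5,1),(-1,-.5,0,.5,1),(-1,-.5,0,.5,1)) if d[0]<0]
for i in range(2):
    x,R=full(q,**K);c=[]
    for d in dirs:
        q2=simr(q,R.T@d,.6,3);x2,R2=full(q2,**K);c.append((np.degrees(np.arccos(-R2[2,2])),d.round(2).tolist(),(R.T@d).round(2).tolist(),R2[:,2].round(3),x2.round(2),q2))
    c.sort(key=lambda a:a[0])
    for a in c[:2]: print(*a[:5])
    q=c[0][5]
E
python3 p2.py
```

```text
tilt 24.48 az -1.2 R [[-0.907, 0.073, 0.414], [0.076, 0.997, -0.009], [-0.414, 0.023, -0.91]] tcp [-0.2683 -0.4375  0.4983] q [-117.7   11.    27.1  -24.3 -115.5   14.4] t 21.5
0.05032491658369621 29.7344970703125
[0.82, 0.52, -0.26] 0 | [-0.43 -0.32  0.48] [-136.   17.   31.  -20. -120.   34.] err 0.0 deg/row 4.0
[0.64, 0.7, -0.16] 0 | [-0.55 -0.17  0.46] [-152.   23.   36.  -14. -123.   52.] err 0.0 deg/row 3.0
[0.51, 0.81, -0.1] 0 | [-0.64  0.    0.44] [-166.   32.   44.   -7. -126.   69.] err 0.0 deg/row 3.0
22.916794157001764 [-0.89, 0.0, 0.45] [0.63, -0.05, -0.78] [ 0.389 -0.004 -0.921] [-0.72  0.    0.47]
22.98775836808383 [-0.71, 0.0, 0.71] [0.35, -0.04, -0.94] [ 0.391 -0.003 -0.921] [-0.69  0.    0.5 ]
21.155032587551936 [-0.89, 0.0, 0.45] [0.65, -0.05, -0.76] [ 0.361  0.002 -0.933] [-0.74  0.    0.46]
21.174225018947393 [-1.0, 0.0, 0.0] [0.92, -0.07, -0.39] [ 0.361  0.001 -0.932] [-0.76  0.    0.42]
```

>>> carry_out(deltas=[[[0.82,0.52,-0.26,0,-1],[0.82,0.52,-0.26,0,-1],[0.82,0.52,-0.26,0,-1],[0.82,0.52,-0.26,0,-1],[0.82,0.52,-0.26,0,-1]]])

```text
clock: 22.0
tool_pos: [-0.4313, -0.3204, 0.4791]
orientation: [178.5, 24.6, 175.2]
force: [0.8, -0.8, -1.2]
opening: 0.0502
gripper_force: 29.7
```

>>> carry_out(deltas=[[[0.64,0.7,-0.16,0,-1],[0.64,0.7,-0.16,0,-1],[0.64,0.7,-0.16,0,-1],[0.64,0.7,-0.16,0,-1],[0.64,0.7,-0.16,0,-1]]])

```text
clock: 22.5
tool_pos: [-0.5501, -0.1711, 0.458]
orientation: [178.6, 24.6, 175.2]
force: [0.2, -0.7, -1.0]
opening: 0.0502
gripper_force: 29.7
```

>>> carry_out(deltas=[[[0.51,0.81,-0.1,0,-1],[0.51,0.81,-0.1,0,-1],[0.51,0.81,-0.1,0,-1],[0.51,0.81,-0.1,0,-1],[0.51,0.81,-0.1,0,-1]]])

```text
clock: 23.0
tool_pos: [-0.6394, -0.0017, 0.4367]
orientation: [178.7, 24.7, 175.2]
force: [0.3, -0.4, -1.6]
opening: 0.0503
gripper_force: 29.7
```

>>> carry_out(deltas=[[[0.7,-0.05,-0.7,0,-1],[0.7,-0.05,-0.7,0,-1],[0.7,-0.05,-0.7,0,-1]]])

```text
clock: 23.3
tool_pos: [-0.7239, -0.0043, 0.4588]
orientation: [178.5, 23.5, 175.5]
force: [21.0, -3.6, 10.4]
opening: 0.0506
gripper_force: 30.0
```

>>> carry_out(deltas=[[[0.7,-0.05,-0.7,0,-1],[0.7,-0.05,-0.7,0,-1]]])

```text
clock: 23.5
tool_pos: [-0.7422, -0.0023, 0.4462]
orientation: [178.5, 21.4, 175.7]
force: [0.4, -0.0, -1.5]
opening: 0.0503
gripper_force: 30.0
```

>>> carry_out(deltas=[[[0.7,-0.05,-0.7,0,-1],[0.7,-0.05,-0.7,0,-1]]])

```text
clock: 23.7
tool_pos: [-0.7574, 0.0013, 0.4389]
orientation: [178.4, 19.4, 175.7]
force: [1.1, -0.2, -0.5]
opening: 0.0503
gripper_force: 30.0
```

```bash
cat > p3.py <<'E'
exec(open("gb.py").read())
import itertools
dirs=[np.array(d)/np.linalg.norm(d) for d in itertools.product((-1,-.5),(-1,-.5,0,.5,1),(-1,-.5,0,.5,1))]
for i in range(3):
    x,R=full(q,**K);c=[]
    for d in dirs:
        q2=simr(q,R.T@d,.6,2);x2,R2=full(q2,**K);c.append((np.degrees(np.arccos(-R2[2,2])),d.round(2).tolist(),(R.T@d).round(2).tolist(),R2[:,2].round(3),x2.round(2),q2))
    c.sort(key=lambda a:a[0]+8*abs(a[3][1]))
    for a in c[:2]: print(*a[:5])
    q=c[0][5]
E
python3 p3.py
```

```text
tilt 19.48 az 0.6 R [[-0.94, 0.066, 0.334], [0.071, 0.997, 0.004], [-0.332, 0.027, -0.943]] tcp [-0.7574  0.0013  0.4389] q [-167.5   46.4   71.7   -5.5 -134.3   70.3] t 23.7
0.05031436895692345 29.998569041490555
17.594963403278474 [-0.89, 0.0, 0.45] [0.69, -0.05, -0.72] [ 0.302  0.009 -0.953] [-0.77  0.    0.43]
17.652251128350535 [-0.71, 0.0, 0.71] [0.43, -0.03, -0.9] [ 0.303  0.009 -0.953] [-0.75  0.    0.46]
15.63263951187735 [-0.89, 0.0, 0.45] [0.72, -0.04, -0.7] [ 0.269  0.015 -0.963] [-0.78  0.    0.43]
15.689584570727266 [-0.71, 0.0, 0.71] [0.46, -0.02, -0.89] [ 0.27   0.015 -0.963] [-0.77  0.    0.45]
13.612198901461017 [-0.89, 0.0, 0.45] [0.74, -0.04, -0.67] [ 0.234  0.02  -0.972] [-0.8   0.    0.42]
13.668558443177364 [-0.71, 0.0, 0.71] [0.49, -0.02, -0.87] [ 0.235  0.021 -0.972] [-0.78  0.01  0.45]
```

>>> carry_out(deltas=[[[0.7,-0.4,-0.7,0,-1],[0.7,-0.4,-0.7,0,-1]]])

```text
clock: 23.9
tool_pos: [-0.7717, -0.0256, 0.4292]
orientation: [178.3, 17.7, 175.7]
force: [0.3, -0.8, -0.3]
opening: 0.0504
gripper_force: 30.0
```

>>> carry_out(deltas=[[[0.7,-0.4,-0.7,0,-1],[0.7,-0.4,-0.7,0,-1]]])

```text
clock: 24.1
tool_pos: [-0.7845, -0.0518, 0.4217]
orientation: [178.2, 15.9, 175.8]
force: [-0.4, 0.2, -1.0]
opening: 0.0505
gripper_force: 30.0
```

>>> carry_out(deltas=[[[0.75,-0.4,-0.65,0,-1],[0.75,-0.4,-0.65,0,-1]]])

```text
clock: 24.3
tool_pos: [-0.7988, -0.075, 0.4127]
orientation: [178.3, 14.1, 175.8]
force: [0.8, -0.1, -1.1]
opening: 0.0505
gripper_force: 30.0
```

>>> carry_out(deltas=[[[0.75,-0.4,-0.65,0,-1],[0.75,-0.4,-0.65,0,-1]]])

```text
clock: 24.5
tool_pos: [-0.8121, -0.0966, 0.4064]
orientation: [178.4, 12.0, 175.9]
force: [1.0, -1.2, -0.9]
opening: 0.0502
gripper_force: 30.0
```

>>> carry_out(deltas=[[[0.75,-0.4,-0.65,0,-1],[0.75,-0.4,-0.65,0,-1]]])

```text
clock: 24.7
tool_pos: [-0.8239, -0.1171, 0.4035]
orientation: [178.6, 9.9, 175.9]
force: [0.1, 0.2, -0.4]
opening: 0.0502
gripper_force: 30.0
```

```bash
python3 p3.py
```

```text
tilt 10.02 az 4.2 R [[-0.983, 0.067, 0.173], [0.07, 0.997, 0.013], [-0.172, 0.025, -0.985]] tcp [-0.8239 -0.1171  0.4035] q [-159.9   48.1   71.7   -3.3 -123.2   64.4] t 24.7
0.05018758204246826 29.998203366994858
7.7608015646816 [-0.89, 0.0, 0.45] [0.8, -0.05, -0.6] [ 0.134  0.013 -0.991] [-0.84 -0.11  0.4 ]
7.8057027243789765 [-0.82, -0.41, 0.41] [0.7, -0.45, -0.55] [ 0.135  0.011 -0.991] [-0.84 -0.14  0.4 ]
5.448668514736529 [-0.89, 0.0, 0.45] [0.82, -0.05, -0.56] [ 0.094  0.013 -0.995] [-0.86 -0.1   0.4 ]
5.497568676441664 [-0.82, -0.41, 0.41] [0.72, -0.45, -0.52] [ 0.095  0.011 -0.995] [-0.85 -0.14  0.4 ]
3.1044267174283884 [-0.89, 0.0, 0.45] [0.85, -0.05, -0.53] [ 0.053  0.013 -0.999] [-0.87 -0.09  0.4 ]
3.150086029944452 [-0.82, -0.41, 0.41] [0.74, -0.45, -0.49] [ 0.054  0.011 -0.998] [-0.87 -0.13  0.4 ]
```

>>> carry_out(deltas=[[[0.75,-0.4,-0.55,0,-1],[0.75,-0.4,-0.55,0,-1]]])

```text
clock: 24.9
tool_pos: [-0.8376, -0.138, 0.3976]
orientation: [178.8, 7.8, 176.0]
force: [0.4, 0.6, -0.5]
opening: 0.0507
gripper_force: 30.0
```

>>> carry_out(deltas=[[[0.75,-0.45,-0.52,0,-1],[0.75,-0.45,-0.52,0,-1]]])

```text
clock: 25.1
tool_pos: [-0.8505, -0.162, 0.3921]
orientation: [179.1, 5.7, 176.0]
force: [-0.9, -0.6, 0.4]
opening: 0.0507
gripper_force: 30.0
```

>>> carry_out(deltas=[[[0.75,-0.45,-0.5,0,-1],[0.75,-0.45,-0.5,0,-1]]])

```text
clock: 25.3
tool_pos: [-0.8628, -0.1849, 0.3888]
orientation: [179.5, 3.5, 176.0]
force: [0.7, -0.2, -0.1]
opening: 0.0506
gripper_force: 30.0
```

>>> carry_out(deltas=[[[0.75,-0.45,-0.5,0,-1],[0.75,-0.45,-0.5,0,-1]]])

```text
clock: 25.5
tool_pos: [-0.8738, -0.2063, 0.3887]
orientation: [179.9, 1.2, 176.0]
force: [0.8, 0.4, -0.1]
opening: 0.0501
gripper_force: 30.0
```

```bash
python3 p3.py
```

```text
tilt 1.2 az 1.9 R [[-0.997, 0.069, 0.021], [0.069, 0.998, 0.001], [-0.021, 0.002, -1.0]] tcp [-0.8738 -0.2063  0.3887] q [-154.6   49.3   71.7   -0.5 -113.5   60.4] t 25.5
0.050135246119569196 29.99802589416504
0.05952733668901791 [-0.41, 0.82, 0.41] [0.46, 0.79, -0.42] [-0.001  0.    -1.   ] [-0.88 -0.12  0.41]
0.06707981756631151 [-0.82, 0.41, -0.41] [0.85, 0.35, 0.39] [-0.001 -0.001 -1.   ] [-0.92 -0.16  0.33]
0.059527336854329344 [-0.33, 0.67, -0.67] [0.38, 0.64, 0.67] [-0.001  0.    -1.   ] [-0.92 -0.06  0.34]
0.059527337968650826 [-0.41, 0.41, -0.82] [0.43, 0.38, 0.82] [-0.001  0.    -1.   ] [-0.93 -0.08  0.33]
0.05952733761966003 [-0.45, 0.0, -0.89] [0.45, -0.03, 0.89] [-0.001  0.    -1.   ] [-0.96 -0.06  0.25]
0.059527353569149385 [-0.41, -0.41, -0.82] [0.38, -0.44, 0.82] [-0.001  0.    -1.   ] [-0.96 -0.1   0.26]
```

>>> carry_out(deltas=[[[0.75,-0.45,-0.45,0,-1],[0.75,-0.45,-0.45,0,-1]]])

```text
clock: 25.7
tool_pos: [-0.8855, -0.2272, 0.3886]
orientation: [-179.6, -1.2, 176.0]
force: [-0.6, 0.0, -1.3]
opening: 0.0506
gripper_force: 30.0
```

```bash
cat > p4.py <<'E'
exec(open("gb.py").read())
from plan import plan
plan(q,[(-.70,-.30,.42),(-.52,-.38,.44),(-.34,-.46,.44),(-.15,-.52,.43),(.05,-.53,.40),(.22,-.45,.35),(.34,-.36,.25),(.402,-.316,.13)],[0,0,0,0,0,0,0,0])
E
python3 p4.py
```

```text
tilt 1.21 az -166.0 R [[-0.997, 0.069, -0.021], [0.069, 0.998, -0.005], [0.02, -0.007, -1.0]] tcp [-0.8855 -0.2272  0.3886] q [-153.4   49.4   71.7    0.3 -111.1   59.5] t 25.7
0.050626039568332074 29.99828964471817
[-0.95, -0.3, -0.18] 0 | [-0.7  -0.3   0.42] [-142.   27.   34.    0.  -96.   48.] err 0.0 deg/row 5.0
[-0.92, -0.34, -0.12] 0 | [-0.52 -0.38  0.44] [-126.   14.   18.    1.  -93.   32.] err 0.0 deg/row 4.0
[-0.93, -0.34, -0.02] 0 | [-0.34 -0.46  0.44] [-106.    7.    9.    1.  -92.   12.] err 0.0 deg/row 4.0
[-0.97, -0.23, 0.03] 0 | [-0.15 -0.52  0.43] [-84.   4.   4.   1. -90. -10.] err 0.0 deg/row 4.0
[-1.0, 0.02, 0.13] 0 | [ 0.05 -0.53  0.4 ] [-63.   3.  -0.   1. -87. -31.] err 0.0 deg/row 4.0
[-0.83, 0.46, 0.23] 0 | [ 0.22 -0.45  0.35] [-41.   1.  -9.   1. -81. -53.] err 0.0 deg/row 4.0
[-0.58, 0.49, 0.49] 0 | [ 0.34 -0.36  0.25] [-23.   3. -19.   1. -69. -71.] err 0.0 deg/row 3.0
[-0.31, 0.24, 0.59] 0 | [ 0.402 -0.316  0.13 ] [-16.  11. -27.   1. -53. -79.] err 0.0 deg/row 3.0
```

>>> carry_out(deltas=[[[-0.95,-0.3,-0.18,0,-1],[-0.95,-0.3,-0.18,0,-1],[-0.95,-0.3,-0.18,0,-1],[-0.95,-0.3,-0.18,0,-1],[-0.95,-0.3,-0.18,0,-1]]])

```text
clock: 26.2
tool_pos: [-0.6951, -0.3008, 0.4251]
orientation: [-179.5, -1.3, 176.2]
force: [-0.2, 0.8, 0.7]
opening: 0.0505
gripper_force: 29.7
```

>>> carry_out(deltas=[[[-0.92,-0.34,-0.12,0,-1],[-0.92,-0.34,-0.12,0,-1],[-0.92,-0.34,-0.12,0,-1],[-0.92,-0.34,-0.12,0,-1],[-0.92,-0.34,-0.12,0,-1]]])

```text
clock: 26.7
tool_pos: [-0.5161, -0.3815, 0.4444]
orientation: [-179.5, -1.2, 176.3]
force: [-0.6, 1.4, -0.5]
opening: 0.0505
gripper_force: 29.7
```

>>> carry_out(deltas=[[[-0.93,-0.34,-0.02,0,-1],[-0.93,-0.34,-0.02,0,-1],[-0.93,-0.34,-0.02,0,-1],[-0.93,-0.34,-0.02,0,-1],[-0.93,-0.34,-0.02,0,-1]]])

```text
clock: 27.2
tool_pos: [-0.3353, -0.462, 0.4429]
orientation: [-179.6, -1.1, 176.3]
force: [-0.7, 0.3, -1.1]
opening: 0.0502
gripper_force: 29.7
```

>>> carry_out(deltas=[[[-0.97,-0.23,0.03,0,-1],[-0.97,-0.23,0.03,0,-1],[-0.97,-0.23,0.03,0,-1],[-0.97,-0.23,0.03,0,-1],[-0.97,-0.23,0.03,0,-1]]])

```text
clock: 27.7
tool_pos: [-0.1451, -0.5209, 0.4321]
orientation: [-179.7, -1.1, 176.3]
force: [-0.5, 0.3, -0.6]
opening: 0.0503
gripper_force: 29.7
```

>>> carry_out(deltas=[[[-1.0,0.02,0.13,0,-1],[-1.0,0.02,0.13,0,-1],[-1.0,0.02,0.13,0,-1],[-1.0,0.02,0.13,0,-1],[-1.0,0.02,0.13,0,-1]]])

```text
clock: 28.2
tool_pos: [0.0538, -0.5296, 0.4012]
orientation: [-179.8, -1.1, 176.2]
force: [-0.3, -0.1, -0.7]
opening: 0.0506
gripper_force: 29.7
```

>>> carry_out(deltas=[[[-0.83,0.46,0.23,0,-1],[-0.83,0.46,0.23,0,-1],[-0.83,0.46,0.23,0,-1],[-0.83,0.46,0.23,0,-1],[-0.83,0.46,0.23,0,-1]]])

```text
clock: 28.7
tool_pos: [0.2234, -0.4479, 0.3515]
orientation: [-179.8, -1.2, 176.2]
force: [-0.8, -0.7, -0.1]
opening: 0.0503
gripper_force: 29.7
```

>>> carry_out(deltas=[[[-0.58,0.49,0.49,-0.01,-1],[-0.58,0.49,0.49,-0.01,-1],[-0.58,0.49,0.49,-0.01,-1],[-0.58,0.49,0.49,-0.01,-1],[-0.58,0.49,0.49,-0.01,-1]]])

```text
clock: 29.2
tool_pos: [0.3417, -0.3592, 0.2498]
orientation: [-179.9, -1.4, 179.7]
force: [0.3, -0.0, -0.8]
opening: 0.0501
gripper_force: 29.7
```

Run:
```python
from h import *
lean();cmd([.402,-.316,.13]);cmd([.402,-.316,.06]);o=ctrl.get_obs();print(o["opening"],o["gripper_force"])
S=ctrl.snapshot("side");T=ctrl.snapshot("top");W=ctrl.snapshot("wrist")
im=np.hstack([S["color"][100:400,150:550],W["color"][60:360,80:480]]);cv2.imwrite("pics/m1.png",im[:,:,::-1])
```

```text
tilt 1.38 az -174.7 R [[-1.0, 0.005, -0.024], [0.005, 1.0, -0.002], [0.024, -0.002, -1.0]] tcp [ 0.3417 -0.3592  0.2498] q [-23.1   3.1 -18.9   0.7 -69.2 -67.4] t 29.2
cmd [-0.315, 0.219, 0.591] 0 at [ 0.3417 -0.3592  0.2498] [-179.86   -1.37  179.71] F [ 0.3 -0.  -0.8] q [-23.1   3.1 -18.9   0.7 -69.2 -67.4] t 29.2
cmd [-0.323, 0.22, 0.941] 0 at [ 0.3417 -0.3592  0.2498] [-179.86   -1.37  179.71] F [ 0.3 -0.  -0.8] q [-23.1   3.1 -18.9   0.7 -69.2 -67.4] t 29.2
0.05011559996471681 29.73497450351715
```

View pics/m1.png

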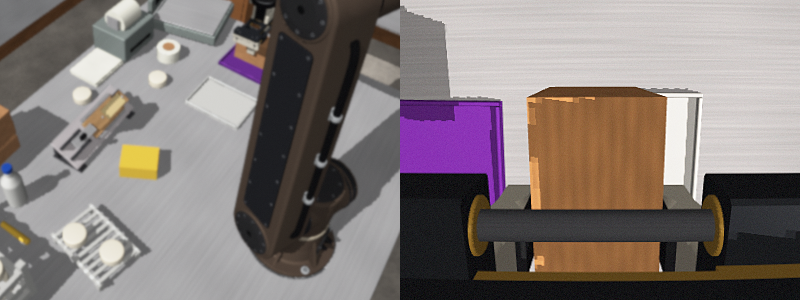

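The crops show the base still seated in the rest with its cheese on top, and the bystanders unmoved. The lid hangs square in the grip over the white tray. I'll lower it now.

>>> carry_out(deltas=[[[-0.315,0.22,0.59,0,-1],[-0.315,0.22,0.59,0,-1],[-0.315,0.22,0.59,0,-1],[-0.315,0.22,0.59,0,-1],[-0.32,0.22,0.8,0,-1]]])

```text
clock: 29.85
tool_pos: [0.4063, -0.3205, 0.0951]
orientation: [-179.5, -0.7, 179.7]
force: [1.9, -0.5, -0.3]
opening: 0.0503
gripper_force: 30.0
```

>>> carry_out(deltas=[[[0,0,0.04,0,-1],[0,0,0.08,0,-1],[0,0,0.1,0,-1],[0,0,0.1,0,-1]]])

```text
clock: 30.25
tool_pos: [0.4025, -0.3185, 0.0718]
orientation: [-179.7, -1.1, 179.6]
force: [0.1, 0.2, -0.2]
opening: 0.0505
gripper_force: 29.7
```

Run:
```python
from h import *
lean();cmd([.402,-.316,.053]);o=ctrl.get_obs();print(o["opening"],o["gripper_force"],o["force"])
```

```text
tilt 1.13 az -164.1 R [[-1.0, 0.007, -0.019], [0.007, 1.0, -0.005], [0.019, -0.006, -1.0]] tcp [ 0.4025 -0.3185  0.0718] q [-15.9  15.  -30.8   0.8 -45.2 -75.1] t 30.25
cmd [0.001, 0.013, 0.094] 0 at [ 0.4025 -0.3185  0.0718] [-179.68   -1.09  179.6 ] F [ 0.1  0.2 -0.2] q [-15.9  15.  -30.8   0.8 -45.2 -75.1] t 30.25
0.050502121886130194 29.73448634147644 [ 0.10972048  0.21922079 -0.16568138]
```

Now slow steps down until contact.

>>> carry_out(deltas=[[[0,0,0.02,0,-1],[0,0,0.04,0,-1],[0,0,0.055,0,-1],[0,0,0.065,0,-1],[0,0,0.065,0,-1]]])

```text
clock: 30.75
tool_pos: [0.4019, -0.3178, 0.0576]
orientation: [-179.7, -1.2, 179.6]
force: [0.5, -0.5, -0.9]
opening: 0.0506
gripper_force: 29.7
```

>>> carry_out(deltas=[[[0,0,0.006,0,-1],[0,0,0.012,0,-1],[0,0,0.018,0,-1],[0,0,0.018,0,-1]]])

```text
clock: 31.15
tool_pos: [0.402, -0.318, 0.0542]
orientation: [-179.7, -1.2, 179.6]
force: [-0.3, -0.7, -0.4]
opening: 0.0503
gripper_force: 29.7
```

>>> carry_out(deltas=[[[0,0,0.004,0,-1],[0,0,0.008,0,-1],[0,0,0.01,0,-1],[0,0,0.01,0,-1]]])

```text
clock: 31.55
tool_pos: [0.4026, -0.3186, 0.0531]
orientation: [-179.6, -1.1, 179.7]
force: [0.3, -1.6, 5.0]
opening: 0.05
gripper_force: 30.0
```

>>> carry_out(deltas=[[[0,0,0.004,0,-1],[0,0,0.008,0,-1],[0,0,0.01,0,-1],[0,0,0.01,0,-1]]])

```text
clock: 31.95
tool_pos: [0.4027, -0.3195, 0.0523]
orientation: [-179.6, -1.1, 179.7]
force: [-2.7, -4.4, 16.1]
opening: 0.05
gripper_force: 30.0
```

>>> carry_out(deltas=[[[0,0,-0.005,0,-1],[0,0,-0.005,0,0.3],[0,0,-0.005,0,0.6],[0,0,-0.005,0,0.8],[0,0,-0.005,0,0.9]]])

```text
clock: 32.45
tool_pos: [0.4017, -0.3178, 0.051]
orientation: [-179.7, -1.2, 179.6]
force: [0.5, 0.3, -0.6]
opening: 0.0754
gripper_force: 0.0
```

>>> carry_out(deltas=[[[0,0,-0.1,0,0.9],[0,0,-0.3,0,0.9],[0,0,-0.55,0,0.9],[0,0,-0.8,0,0.9],[0,0,-1.0,0,0.9]]])

```text
clock: 32.95
tool_pos: [0.4061, -0.3171, 0.2543]
orientation: [-179.7, -1.0, 179.6]
force: [1.3, 0.6, -0.2]
opening: 0.0831
gripper_force: 0.0
```

Run:
```python
from h import *
o=ctrl.get_obs();print(o["opening"],o["force"].round(1),o["clock"])
S=ctrl.snapshot("side");T=ctrl.snapshot("top");W=ctrl.snapshot("wrist")
im=np.hstack([T["color"][100:400,180:480],S["color"][100:400,150:400],W["color"][60:360,180:430]]);cv2.imwrite("pics/m2.png",im[:,:,::-1])
for n,p in(("T",T),("S",S)):print(n,[(np.round(d["centre"],1).tolist(),round(d["p"],2),plane(p,d["centre"],.094).round(4).tolist()) for d in ctrl.spot_point(p,"bolt_knob")[:2]])
```

```text
0.0830867370255557 [ 1.3  0.6 -0.2] 32.95
T [([225.2, 182.8], 0.55, [0.6168, 0.119, 0.094])]
S [([232.6, 233.0], 0.76, [0.6326, 0.11, 0.094])]
```

View pics/m2.png

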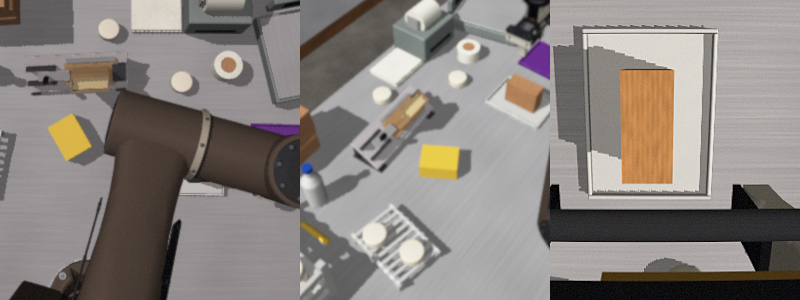

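The lid stands flat inside the white tray. The base is seated in the rest with the bolt knob still at home (y ≈ 0.119), and the gripper is clear.

```bash
python3 -c "
from plant import ctrl;print(ctrl.close_job())"
```

```text
the job is handed in; nothing more can be done
None
```

The bolt was pushed home, the lid drawn off with the base still seated and set down flat in the white tray, and the job was handed in at about 33 s; the judge's result was not reported.

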